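# Rack the incoming samples by container type

## Robot

A 6-joint arm with a two-finger parallel gripper is mounted at the origin on the work surface. World frame = base frame: x ahead of the robot, y to its left, z up, the work surface at z = 0. Lengths are in mm, angles in rad, forces in N, time in s.
With the tool pointing down it reaches from about 400 to 925 mm from the base axis. Payload 12.5 kg.
Tool frame: the origin (TCP) lies at the very end of the fingers, on their centre line; the grasp point (between the pads) lies env.grip_point_offset behind it (env.grip_point_offset is the distance from the TCP to the grasp point, in mm); y points along the fingers, z is the direction in which the jaws open and shut, and the axes are right-handed (so a half turn about y gives the same grasp; the last joint's range is limited). The gripper opens to 95 mm and grips with 3 to 60 N. Pads are 20 mm wide; open, the fingers measure 119 mm over their backs; the gripper's body (75 mm by 180 mm) begins 59 mm behind the grasp point.
Start: joints at [-1.415, 0.491, 1.559, -0, 1.092, -0.106], TCP at [161.785, -603.719, 178.461] pointing down, gripper open.
Joint ranges: [-3.1, 3.1], [-0.84, 2.19], [0.05, 2.79], [-1.13, 4.28], [0.06, 2.93], [-2.69, 2.69]. Speed limits (rad/s): [2.22, 2.22, 2.79, 3.14, 3.14, 3.14].

## Interface

Orientations are given as [roll, pitch, yaw] about the fixed x, y, z axes, in that order (R = Rz(yaw) Ry(pitch) Rx(roll)).
In Python, from cell import readout, read_camera, env, nets gives the robot as it stands.
- The arm moves only by the tool apply_moves, never from a script. Its argument "increments" is a list of rows, each a list of 3 entries, a list of its own where there are three numbers: the shift along the tool's x, y, z in cm, then the turn, a rotation vector about the tool's x, y, z in degrees, then the finger opening in cm, from 0 to 9.51. A call has exactly 5 rows; each row shifts and turns the pose as measured when the row begins, along the tool's axes as they then stand; what a row does not reach is not made up. A row lasts 1/8 s, in which the tool goes at most 62.5 mm and 10.7 degrees, less where a joint would pass 70% of its speed; a pose out of reach is approached as far as the arm can. A call with a gripper value outside its range is refused whole. The fingers move at their own pace and stop on an object; the grip force is fixed at half the most. Time passes only in rows, so rows that do not move let the fingers close, or fill a call up. It gives the time, the measured TCP pose, the force and the opening at its end, in the units of the state.
- readout.state(): the state, without advancing time (a new reading comes with each control period).
- read_camera(name): name is "scene" or "top"; returns a dict with "img" (480x640x3 uint8, red, green, blue), "vfov" (degrees; the focal length in pixels is half the picture's height over the tangent of half this angle, whatever the lens; pixels are square), "cx", "cy" (the principal point, pixels), "distortion" ([k1, k2, p1, p2, k3] as OpenCV has them; the pictures are not rectified), "rvec" (rotation vector, rad) and "tvec" (3), from world to camera coordinates, as OpenCV has them. Camera axes: x right, y down, z forward; pixel columns grow to the right and rows downward; lengths in mm; the calibration is good to about 2 mm. A picture is of the moment at which its call begins. There is no depth.
- env.job_done(): hands the job in, once; it reports no verdict.
Trained networks look in a picture, given as the dict that the camera call returned (one of the last four; its "shot" number tells which), for a name from the list of things; names that differ only in an ending like _2 or _b are one class to them, and where a whole thing is asked for, a point or a joint stands for the part that bears it (a point fixed in the world has none). Each returns a list of dicts, best first, with "confidence" (0 to 1); they miss things now and then, are a little off and sometimes report something else, mostly with a low value. They report only what shows in the picture. A call takes as long as a camera call. They do not tell look-alikes from the thing itself.
- nets.look_for(picture, thing): "point" ([x, y, z] in mm, in the coordinates of the camera as it stood for that picture, good to about 4 mm: the middle of the surface that is visible of it).
- nets.mark_of(picture, thing): "point" ([x, y, z] in mm, in the coordinates of the camera as it stood for that picture, good to about 4 mm: a listed point, or the origin of a listed thing).
The state is a dict: "t": time; "joints": joint angles; "qvel": joint speeds; "tau": joint torques, N m; "eef_pos": TCP position; "tcp_rot": TCP orientation; "ft_force": force on the tool from outside, world axes, zero at the start; "moment": the same for the moment, N m; "opening": opening from 0.0 (shut) to 1.0 (fully open).
Only numpy, scipy, OpenCV 4.12 (cv2) and the standard library are available. Lean on these libraries where they do the work, as an engineer would, in place of code of your own. Each camera call takes 0.05 s, during which the arm holds its last target. There are 200 camera calls.

## Task

Sort the four samples standing on the bench mat into the racks where others of their kind already stand: blue-capped tubes in the blue rack, the amber bottle in the yellow rack, the red-lidded jar in the white rack, each standing in a free bay of its own. Set each one down gently on the rack's floor rather than dropping it, never tip a sample over, and leave the samples that are already racked in their places.

Things in the scene. Friction and masses are not known exactly. Their poses are not given: they have to be found in the camera images.
- tube_a: Self-standing 50 ml centrifuge tube, frosted clear, blue screw cap (sizes in mm): 115 high, body 29 diameter, cap 35 diameter from 99 to 115 above its foot, flat foot, about 55 g. Origin: centre of its foot, z up along the tube. Loose, standing upright on the blue-grey bench mat at the start (foot at bench height); can be gripped by its cap from above. To be racked.
- tube_b: Self-standing 50 ml centrifuge tube, frosted clear, blue screw cap (sizes in mm): 115 high, body 29 diameter, cap 35 diameter from 99 to 115 above its foot, flat foot, about 55 g. Origin: centre of its foot, z up along the tube. Loose, standing upright on the blue-grey bench mat at the start (foot at bench height); can be gripped by its cap from above. To be racked. Identical to tube_a; which of the two free bays each takes does not matter.
- amber: Amber glass bottle with a white label band and a black screw cap (sizes in mm): 96 high, body 38 diameter up to 62, cap 25 diameter from 76 to 96 above its foot, about 110 g. Origin: centre of its foot, z up. Loose, standing upright on the blue-grey bench mat at the start (foot at bench height); can be gripped by its cap from above. To be racked.
- jar: White plastic sample jar with a red screw lid (sizes in mm): 82 high, body 42 diameter, lid 42 diameter from 64 to 82 above its foot, about 75 g. Origin: centre of its foot, z up. Loose, standing upright on the blue-grey bench mat at the start (foot at bench height); can be gripped by its cap from above. To be racked.
- tube_rack: A fixed blue plastic rack of three square bays in a row along its y axis; 194 (y) x 68 (x) x 42 mm high, standing on the bench. Origin: centre of its underside, z up. Bay centres at y = -63, 0 and +63 mm (x = 0); each bay is 58 x 58 inside, the rails between bays and round the outside are 5 wide with their tops 42 above the bench; solid floor 4 above the bench. Rack for the blue-capped tubes: its middle bay is taken, both end bays are free.
- amber_rack: A fixed yellow plastic rack of three square bays in a row along its y axis; 194 (y) x 68 (x) x 42 mm high, standing on the bench. Origin: centre of its underside, z up. Bay centres at y = -63, 0 and +63 mm (x = 0); each bay is 58 x 58 inside, the rails between bays and round the outside are 5 wide with their tops 42 above the bench; solid floor 4 above the bench. Rack for the amber bottles: its bay at y = +63 is taken, the other two are free.
- jar_rack: A fixed white plastic rack of three square bays in a row along its y axis; 194 (y) x 68 (x) x 42 mm high, standing on the bench. Origin: centre of its underside, z up. Bay centres at y = -63, 0 and +63 mm (x = 0); each bay is 58 x 58 inside, the rails between bays and round the outside are 5 wide with their tops 42 above the bench; solid floor 4 above the bench. Rack for the red-lidded jars: its bay at y = -63 is taken, the other two are free.
- racked_tube: Self-standing 50 ml centrifuge tube, frosted clear, blue screw cap (sizes in mm): 115 high, body 29 diameter, cap 35 diameter from 99 to 115 above its foot, flat foot, about 55 g. Origin: centre of its foot, z up along the tube. Already in its rack, standing loose in the middle bay of the blue rack; leave it there.
- racked_amber: Amber glass bottle with a white label band and a black screw cap (sizes in mm): 96 high, body 38 diameter up to 62, cap 25 diameter from 76 to 96 above its foot, about 110 g. Origin: centre of its foot, z up. Already in its rack, standing loose in the end bay (y = +63) of the yellow rack; leave it there.
- racked_jar: White plastic sample jar with a red screw lid (sizes in mm): 82 high, body 42 diameter, lid 42 diameter from 64 to 82 above its foot, about 75 g. Origin: centre of its foot, z up. Already in its rack, standing loose in the end bay (y = -63) of the white rack; leave it there.
Mind the look-alikes: they are no part of the job. There is more than one size of the amber_rack; the one meant has the size given above.

How it is judged (in metres and radians):
At the end, for the whole second after the job is handed in: Tubes each in an end bay of the blue rack, amber bottle in a free bay of the yellow, jar in a free bay of the white: within 17 mm of the bay centre in x and y, foot on the rack floor (under 9 mm above the bench), upright within 0.15 rad, at rest. Samples racked before still upright in their bays ((((x of tube_a in the frame of tube_rack between -0.017 and 0.017 m and y of tube_a in the frame of tube_rack between 0.046 and 0.08 m and z of tube_a in the frame of tube_rack between 0 and 0.009 m) and (x of tube_b in the frame of tube_rack between -0.017 and 0.017 m and y of tube_b in the frame of tube_rack between -0.08 and -0.046 m and z of tube_b in the frame of tube_rack between 0 and 0.009 m)) or ((x of tube_a in the frame of tube_rack between -0.017 and 0.017 m and y of tube_a in the frame of tube_rack between -0.08 and -0.046 m and z of tube_a in the frame of tube_rack between 0 and 0.009 m) and (x of tube_b in the frame of tube_rack between -0.017 and 0.017 m and y of tube_b in the frame of tube_rack between 0.046 and 0.08 m and z of tube_b in the frame of tube_rack between 0 and 0.009 m))) and ((x of amber in the frame of amber_rack between -0.017 and 0.017 m and y of amber in the frame of amber_rack between -0.017 and 0.017 m and z of amber in the frame of amber_rack between 0 and 0.009 m) or (x of amber in the frame of amber_rack between -0.017 and 0.017 m and y of amber in the frame of amber_rack between -0.08 and -0.046 m and z of amber in the frame of amber_rack between 0 and 0.009 m)) and ((x of jar in the frame of jar_rack between -0.017 and 0.017 m and y of jar in the frame of jar_rack between -0.017 and 0.017 m and z of jar in the frame of jar_rack between 0 and 0.009 m) or (x of jar in the frame of jar_rack between -0.017 and 0.017 m and y of jar in the frame of jar_rack between 0.046 and 0.08 m and z of jar in the frame of jar_rack between 0 and 0.009 m)) and x of racked_tube in the frame of tube_rack between -0.017 and 0.017 m and y of racked_tube in the frame of tube_rack between -0.017 and 0.017 m and z of racked_tube in the frame of tube_rack between 0 and 0.009 m and x of racked_amber in the frame of amber_rack between -0.017 and 0.017 m and y of racked_amber in the frame of amber_rack between 0.046 and 0.08 m and z of racked_amber in the frame of amber_rack between 0 and 0.009 m and x of racked_jar in the frame of jar_rack between -0.017 and 0.017 m and y of racked_jar in the frame of jar_rack between -0.08 and -0.046 m and z of racked_jar in the frame of jar_rack between 0 and 0.009 m and angle between each of tube_a, tube_b, amber, jar, racked_tube, racked_amber, racked_jar's own z axis and vertical below 0.15 rad and linear speed of each of tube_a, tube_b, amber, jar, racked_tube, racked_amber, racked_jar below 0.03 m/s and angular speed of each of tube_a, tube_b, amber, jar, racked_tube, racked_amber, racked_jar below 0.5 rad/s); the robot touches nothing.
It fails at once if a sample is tipped over (angle between any of tube_a, tube_b, amber, jar, racked_tube, racked_amber, racked_jar's own z axis and vertical above 0.7 rad).
It fails at once if a sample that was already racked is shifted by more than 20 mm (distance of any of racked_tube, racked_amber, racked_jar from where it was at the start of the episode above 0.02 m).
It fails at once if a sample is dropped (it falls free of the fingers faster than 0.6 m/s, a drop of about 2 cm) ((contact force between the fingers and tube_a below 0.05 N and linear speed of tube_a above 0.6 m/s) or (contact force between the fingers and tube_b below 0.05 N and linear speed of tube_b above 0.6 m/s) or (contact force between the fingers and amber below 0.05 N and linear speed of amber above 0.6 m/s) or (contact force between the fingers and jar below 0.05 N and linear speed of jar above 0.6 m/s)).
It also fails if it takes over 99 s, if anything falls off the work surface, if the arm or the gripper's body presses on something with over 40 N, if the wrist force passes 120 N, or if a joint passes its speed limit or range.

## Working session

There is one attempt and no reset: what is moved stays moved. The work goes in short steps, Python scripts to look and compute and a tool call to move; the robot and the scene stay as the last step left them, time stands still between calls to the robot, and variables do not carry over. Pictures are saved under pics/ and viewed, about 12 in all and at most 16, crops included, and the job is handed in when it is done.

Besides the shell and the picture viewer there is one more tool, called after "Emit:" by a JSON object that holds its "fn" and its "kwargs". apply_moves: Moves the arm, as the interface text tells. Its arguments: {"type":"object","properties":{"increments":{"type":"array"}},"required":["increments"]}

```bash
ls; mkdir -p pics; cat > h.py <<'E'
import numpy as np, cv2
from scipy.spatial.transform import Rotation as Ro
from cell import readout, read_camera, env, nets
def K(p):
    f=p["img"].shape[0]/2/np.tan(np.radians(p["vfov"])/2)
    return np.array([[f,0,p["cx"]],[0,f,p["cy"]],[0,0,1.]])
def c2w(p,x):
    R=cv2.Rodrigues(np.array(p["rvec"],float))[0]
    return R.T@(np.array(x,float)-np.array(p["tvec"],float).ravel())
def px(p,w):
    return cv2.projectPoints(np.array(w,float).reshape(-1,1,3),np.array(p["rvec"],float),np.array(p["tvec"],float),K(p),np.array(p["distortion"],float))[0].reshape(-1,2)
def ray(p,uv,z):
    n=cv2.undistortPoints(np.array(uv,float).reshape(-1,1,2),K(p),np.array(p["distortion"],float)).reshape(-1,2)
    R=cv2.Rodrigues(np.array(p["rvec"],float))[0]; C=-R.T@np.array(p["tvec"],float).ravel()
    d=np.c_[n,np.ones(len(n))]@R
    return C+d*((z-C[2])/d[:,2])[:,None]
E
python3 - <<'E'
from h import *
np.set_printoptions(precision=1,suppress=True)
s=readout.state();print(s); print(env.grip_point_offset)
for c in["scene","top"]:
    p=read_camera(c);cv2.imwrite(f"pics/{c}0.png",p["img"][:,:,::-1])
    print(c,p["vfov"],p["distortion"],c2w(p,[0,0,0]))
    for t in["tube_a","amber","jar","tube_rack","amber_rack","jar_rack"]:
        for r in nets.mark_of(p,t):
            w=c2w(p,r["point"]);print(t,round(r["confidence"],2),w,px(p,w)[0])
E
```

```text
pics
{'t': 0.0, 'joints': array([-1.4,  0.5,  1.6,  0. ,  1.1, -0.1]), 'qvel': array([-0., -0.,  0.,  0., -0.,  0.]), 'tau': array([  0. , -61.3, -25.8,   0.1,   0. ,  -0. ]), 'eef_pos': array([ 161.7, -603.4,  177.9]), 'tcp_rot': array([-1.6,  0. , -2.9]), 'ft_force': array([-1. , -0.5,  0.3]), 'moment': array([-0. , -0. , -0.1]), 'opening': 0.9998973919539251}
18.8
scene 47.65308127367918 [0. 0. 0. 0. 0.] [ 969.7 -540.9  948.9]
tube_a 0.78 [461.2  46.1   3.7] [322.1 218.9]
tube_a 0.67 [ 435.1 -131.6   -0.6] [257.8 262.3]
amber 0.72 [449.4 -47.4   2.4] [289.8 241.3]
jar 0.63 [458.  144.    1.7] [348.7 194.4]
jar 0.39 [459.1  44.9   3.2] [321.  218.8]
jar 0.31 [450.6 -47.6  -1.6] [290.2 242.8]
tube_rack 0.58 [547.7 321.7  -1.5] [424.  172.5]
amber_rack 0.97 [653.9   4.2  -0.3] [378.5 279.2]
amber_rack 0.95 [ 262.6 -314.4   -3.1] [138. 272.]
amber_rack 0.94 [ 765.  -267.7   -1.1] [334.3 410.8]
amber_rack 0.43 [448.7 -52.5  -1.5] [288.  243.6]
jar_rack 0.73 [ 548.7 -326.5    0.8] [226.4 358.6]
top 55.67502078835449 [0. 0. 0. 0. 0.] [392.1 -39.5 896.3]
tube_a 0.93 [ 431.6 -127.5   -2.4] [370.  285.3]
tube_a 0.72 [461.5  49.1   2.8] [279.9 271.8]
amber 0.71 [446.3 -49.1  -0.2] [329.9 278.6]
jar 0.71 [455.8 145.4  -1.5] [231.4 276. ]
tube_rack 0.67 [548.2 323.    2.2] [142.7 231.6]
tube_rack 0.56 [ 541.3 -382.     2.8] [496.7 226.9]
amber_rack 0.93 [654.3   4.6  -1.7] [301.1 177.1]
amber_rack 0.63 [ 264.  -316.3    4.4] [474.  372.3]
amber_rack 0.57 [ 431.1 -129.3   -2.1] [370.9 285.5]
amber_rack 0.56 [ 771.  -260.2   -0.5] [428.  119.2]
jar_rack 0.78 [ 546.5 -324.7   -1. ] [466.8 225.3]
jar_rack 0.59 [547.3 322.5   0.9] [143.2 232.1]
```

View pics/scene0.png

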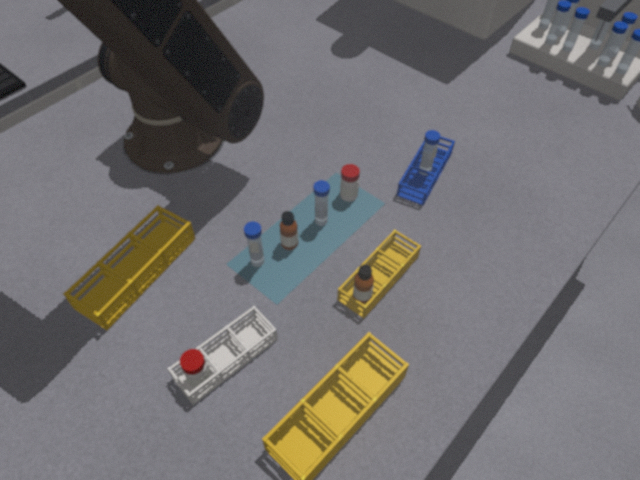

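View pics/top0.png

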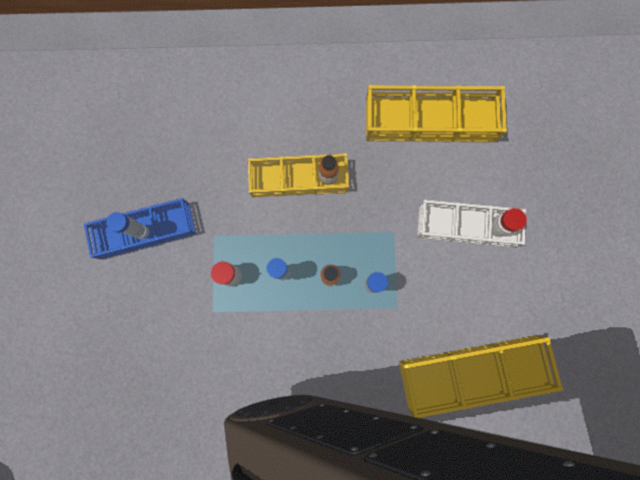

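Scene view: the loose samples on the mat are a tube at (255,245), the amber bottle at (289,230), a tube at (321,203) and the jar at (349,183). The blue rack is at (427,170) and the white one at (222,355). There are three yellow candidates: (380,273) is small and holds an amber bottle, while (337,410) and (132,265) are larger and empty. I expect the small one to be the target, and fitting its size will check that.

```bash
cat > fit.py <<'E'
from h import *
from scipy.optimize import minimize
np.set_printoptions(precision=1,suppress=True)
P={c:read_camera(c) for c in["scene","top"]}
H={c:cv2.cvtColor(P[c]["img"],cv2.COLOR_RGB2HSV) for c in P}
rng={"yellow":((18,120,90),(35,255,255)),"blue":((105,150,60),(125,255,255)),"white":((0,0,185),(180,35,255))}
def hullmask(pts):
    m=np.zeros((480,640),np.uint8);cv2.fillConvexPoly(m,cv2.convexHull(np.round(pts*16).astype(np.int32)),255,cv2.LINE_AA,4);return m/255.
def box(x,y,a,L,W,h=42):
    c=np.array([[i*W/2,j*L/2,k] for i in(-1,1) for j in(-1,1) for k in(0,h)])
    return np.c_[c[:,:2]@np.array([[np.cos(a),np.sin(a)],[-np.sin(a),np.cos(a)]]),c[:,2]]+[x,y,0]
def fitrack(col,x,y,size=False):
    T={}
    for c,p in P.items():
        m=cv2.inRange(H[c],*map(np.array,rng[col]))
        near=hullmask(px(p,box(x,y,0,150 if not size else 240,150,60)) if False else px(p,[[x+170*np.cos(t),y+170*np.sin(t),20] for t in np.linspace(0,6.28,40)]))
        near=hullmask(px(p,[[x+(125 if not size else 160)*np.cos(t),y+(125 if not size else 160)*np.sin(t),20] for t in np.linspace(0,6.28,40)]))
        m=((m>0)&(near>.5)).astype(np.uint8)
        n,l,s,_=cv2.connectedComponentsWithStats(cv2.dilate(m,np.ones((5,5))))
        k=1+np.argmax(s[1:,4]); m=m*(l==k)
        q=np.argwhere(m)[:,::-1].astype(float); T[c]=hullmask(q)
    def cost(v):
        L,W=(v[3]*10,v[4]*10) if size else (194,68)
        e=0
        for c,p in P.items():
            h=hullmask(px(p,box(v[0],v[1],v[2]/50,L,W)));e+=1-np.minimum(h,T[c]).sum()/np.maximum(h,T[c]).sum()
        return e
    best=None
    for a0 in(-15,-5,5,15):
        v0=[x,y,a0]+([22,8] if size else [])
        sx=np.array([v0]+[np.array(v0)+np.eye(len(v0))[i]*5 for i in range(len(v0))])
        r=minimize(cost,v0,method="Nelder-Mead",options=dict(initial_simplex=sx,maxiter=400))
        if best is None or r.fun<best.fun:best=r
    v=best.x; return v,best.fun
E
cat > r1.py <<'E'
from fit import *
vis=P["top"]["img"].copy(); vis2=P["scene"]["img"].copy()
for col,x,y,sz in[("yellow",654,4,0),("yellow",654,4,1),("yellow",767,-264,1),("yellow",263,-315,1),("blue",548,322,0),("white",547,-325,0)]:
    v,f=fitrack(col,x,y,sz);a=v[2]/50
    b=[np.array([v[0]-k*np.sin(a),v[1]+k*np.cos(a)]) for k in(-63,0,63)]
    print(col,v[:2],"yaw deg",np.degrees(a).round(1),"size",v[3:]*10,"cost",round(f,3),"bays",*b)
    if not sz:
        for k in b:
            for im,c in((vis,"top"),(vis2,"scene")):cv2.polylines(im,[np.round(px(P[c],[[*(k+np.array([[np.cos(a),-np.sin(a)],[np.sin(a),np.cos(a)]])@[i,j]),42] for i,j in((-29,-29),(29,-29),(29,29),(-29,29))])).astype(int)],True,(0,255,0))
# caps
B=[("tube",461,47.5,115,"blue"),("tube",433,-129,115,"blue"),("amber",448,-48,96,"black"),("jar",457,145,82,"red"),("rtube",548,323,119,"blue"),("ramber",654,-58,100,"black"),("rjar",547,-390,86,"red")]
R={"blue":((100,130,60),(125,255,255)),"red":((170,120,60),(180,255,255)),"black":((0,0,0),(180,255,60))}
for n,x,y,z,col in B:
    for c,p in P.items():
        m=cv2.inRange(H[c],*map(np.array,R[col]))
        if col=="red": m|=cv2.inRange(H[c],np.array((0,120,60)),np.array((6,255,255)))
        u=px(p,[[x,y,z-8]])[0]; r=18
        g=np.zeros_like(m);cv2.circle(g,tuple(int(i) for i in u),r,255,-1);m&=g
        n_,l,s,ce=cv2.connectedComponentsWithStats(m); k=1+np.argmax(s[1:,4])
        print(n,c,"area",s[k,4],ray(p,ce[k],z-8)[0][:2])
cv2.imwrite("pics/fit.png",np.vstack([cv2.resize(vis[60:320,70:560],None,fx=1.2,fy=1.2),np.pad(vis2[110:370,130:470],((0,0),(0,248),(0,0)))])[:, :, ::-1])
E
python3 r1.py
```

```text
yellow [651.3   8.2] yaw deg 2.0 size [] cost 0.093 bays [653.5 -54.7] [651.3   8.2] [649.   71.2]
yellow [651.1   7.4] yaw deg 1.4 size [191.1  64.9] cost 0.042 bays [652.7 -55.6] [651.1   7.4] [649.5  70.4]
yellow [ 768.7 -264.6] yaw deg -1.7 size [269.1  96.8] cost 0.127 bays [ 766.9 -327.5] [ 768.7 -264.6] [ 770.5 -201.6]
yellow [ 260.9 -316.8] yaw deg 9.3 size [268.8  95.1] cost 0.09 bays [ 271. -379.] [ 260.9 -316.8] [ 250.7 -254.6]
blue [553.5 321.8] yaw deg 13.8 size [] cost 0.323 bays [568.6 260.6] [553.5 321.8] [538.5 382.9]
white [ 547.1 -323. ] yaw deg -6.7 size [] cost 0.502 bays [ 539.7 -385.6] [ 547.1 -323. ] [ 554.5 -260.4]
tube scene area 161 [458.5  45.7]
tube top area 299 [460.5  44.7]
tube scene area 199 [ 430.9 -129.3]
tube top area 319 [ 432.7 -129.7]
amber scene area 109 [452.5 -52.8]Traceback (most recent call last):
  File "r1.py", line 19, in <module>
    n_,l,s,ce=cv2.connectedComponentsWithStats(m); k=1+np.argmax(s[1:,4])
                                                       ~~~~~~~~~^^^^^^^^^
    return _wrapfunc(a, 'argmax', axis=axis, out=out, **kwds)
    return bound(*args, **kwds)
ValueError: attempt to get argmax of an empty sequence
```

```bash
sed -i 's/(180,255,60))}/(180,255,75))}/; s/n_,l,s,ce=/if not m.any(): print(n,c,"none"); continue\n        n_,l,s,ce=/' r1.py; sed -i 's/^        if not m.any/        if not m.any/' r1.py; python3 r1.py | tail -14
```

```text
tube scene area 158 [458.3  46. ]
tube top area 301 [460.5  44.7]
tube scene area 202 [ 430.8 -129.5]
tube top area 319 [ 432.7 -129.6]
amber scene area 134 [452.1 -52.7]
amber top area 138 [450.6 -49.2]
jar scene area 196 [455.2 146.6]
jar top area 398 [457.  146.7]
rtube scene area 140 [546.9 325.6]
rtube top area 565 [543. 327.]
ramber scene area 146 [655.4 -54.5]
ramber top area 147 [653.3 -51.1]
rjar scene area 462 [ 541.6 -386.6]
rjar top area 442 [ 541.7 -384.7]
```

View pics/fit.png

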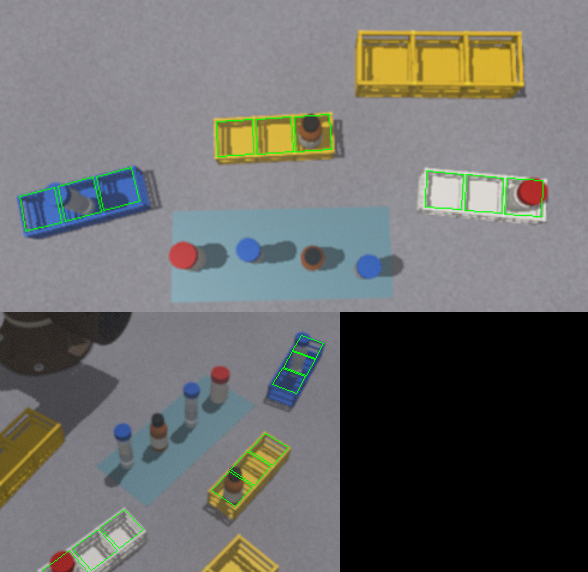

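The overlay fits the yellow rack well: size 191x65, against 269x96 for both look-alikes, so the small rack holding the bottle at (380,273) is the one meant. The blue fit is looser because the racked cap distorts its outline, so I'll enlarge the blue and white racks.

```bash
python3 - <<'E'
import cv2,numpy as np
i=cv2.imread("pics/top0.png")
a=cv2.resize(i[190:270,75:210],None,fx=5,fy=5,interpolation=cv2.INTER_CUBIC)
b=cv2.resize(i[190:255,405:540],None,fx=3,fy=3,interpolation=cv2.INTER_CUBIC)
for k in range(0,135,10): cv2.line(a,(k*5,0),(k*5,6),(0,255,0),1);cv2.line(b,(k*3,0),(k*3,6),(0,255,0),1)
cv2.imwrite("pics/c1.png",np.vstack([a,np.pad(b,((0,0),(0,270),(0,0)))]))
E
```

```text
(no output)
```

View pics/c1.png

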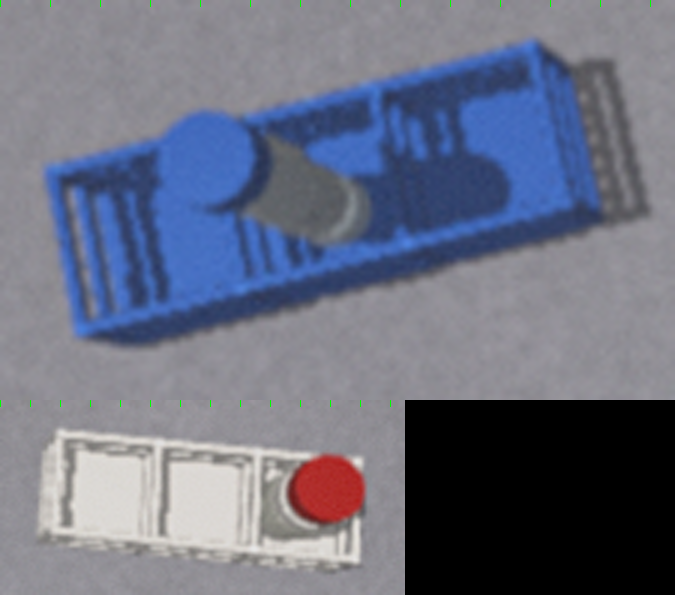

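```bash
python3 - <<'E'
from h import *
np.set_printoptions(precision=1,suppress=True)
p=read_camera("top")
def go(n,c,o,s):
    w=ray(p,np.array(c)/s+np.array(o)-0.4,42)[:,:2]
    # fit rect template TL,TR,BR,BL : rack frame x(+34 up), y
    t=np.array([[34,97],[34,-97],[-34,-97],[-34,97]])
    wc=w-w.mean(0);U,S,V=np.linalg.svd(t.T@wc);R=(U@V).T
    if np.linalg.det(R)<0:R=R*[1,-1]
    print(n,w.mean(0),"yaw",np.degrees(np.arctan2(R[1,0],R[0,0])).round(1),"resid",(wc-t@R.T).ravel())
    for k in(-63,0,63):print(w.mean(0)+R@[0,k])
go("blue",[(46,168),(536,42),(575,210),(78,336)],(75,190),5)
go("white",[(57,30),(363,57),(360,162),(50,136)],(405,190),3)
E
```

```text
blue [549.9 319.1] yaw 13.5 resid [-0.2 -0.7 -0.2  1.1 -0.3  0.3  0.8 -0.8]
[564.6 257.8]
[549.9 319.1]
[535.2 380.3]
white [ 546.  -324.2] yaw -6.4 resid [ 0.4 -0.4 -0.1 -0.   0.3  0.2 -0.5  0.2]
[ 538.9 -386.8]
[ 546.  -324.2]
[ 553.1 -261.6]
```

```bash
cat > plan.py <<'E'
# usage: plan.py x y z yawdeg open_cm [step_mm] : rows towards the target, straight line, from the measured pose
import sys
from h import *
x,y,z,yaw,op=map(float,sys.argv[1:6]); st=float(sys.argv[6]) if len(sys.argv)>6 else 55
s=readout.state(); p=np.array(s["eef_pos"]);R=Ro.from_euler("xyz",s["tcp_rot"]);G=Ro.from_euler("xyz",[-90,0,yaw],degrees=True)
T=np.array([x,y,z]); rv=(R.inv()*G).as_rotvec(degrees=True)
n=max(int(np.ceil(max(np.linalg.norm(T-p)/st,np.linalg.norm(rv)/9.5))),1)
print("t",round(s["t"],2),"pos",p.round(1),"rot",np.degrees(s["tcp_rot"]).round(1),"f",np.round(s["ft_force"],1),"open mm",round(s["opening"]*95,1),"rows",n)
rows=[]
for i in range(n):
    rows.append([(R.inv().apply((T-p)/n)/10).round(1).tolist(),(rv/n).round(0 if n>1 else 1).tolist(),op]); R=R*Ro.from_rotvec(rv/n,degrees=True)
for k in range(0,n,5):print(rows[k:k+5])
E
python3 plan.py 432 -129.5 178 -90 9.5
```

```text
t 0.95 pos [ 161.8 -603.7  178.5] rot [ -90.   -0. -165.] f [ 0.3 -0.7 -1.6] open mm 95.0 rows 10
[[[-3.8, 0.0, -3.9], [-0.0, -7.0, 0.0], 9.5], [[-4.3, 0.0, -3.3], [-0.0, -7.0, 0.0], 9.5], [[-4.7, 0.0, -2.8], [-0.0, -7.0, 0.0], 9.5], [[-5.0, 0.0, -2.1], [-0.0, -7.0, 0.0], 9.5], [[-5.3, 0.0, -1.4], [-0.0, -7.0, 0.0], 9.5]]
[[[-5.4, 0.0, -0.7], [-0.0, -7.0, 0.0], 9.5], [[-5.5, 0.0, -0.0], [-0.0, -7.0, 0.0], 9.5], [[-5.4, 0.0, 0.7], [-0.0, -7.0, 0.0], 9.5], [[-5.3, 0.0, 1.4], [-0.0, -7.0, 0.0], 9.5], [[-5.1, 0.0, 2.1], [-0.0, -7.0, 0.0], 9.5]]
```

Emit:
{"fn": "apply_moves", "kwargs": {"increments": [[[-3.8,0,-3.9],[0,-7.5,0],9.5],[[-4.3,0,-3.3],[0,-7.5,0],9.5],[[-4.7,0,-2.8],[0,-7.5,0],9.5],[[-5.0,0,-2.1],[0,-7.5,0],9.5],[[-5.3,0,-1.4],[0,-7.5,0],9.5]]}}

```text
t: 1.58
eef_pos: [296.9, -362.2, 177.7]
tcp_rot: [-1.569, -0.001, -2.211]
ft_force: [1.2, -0.2, 0.1]
opening: 1.0
```

```bash
python3 plan.py 432 -129.5 178 -90 9.5
```

```text
t 1.57 pos [ 296.9 -362.2  177.7] rot [ -89.9   -0.  -126.7] f [ 1.2 -0.2  0.1] open mm 95.0 rows 5
[[[-5.3, -0.0, -0.6], [-0.0, -7.0, 0.0], 9.5], [[-5.4, -0.0, 0.1], [-0.0, -7.0, 0.0], 9.5], [[-5.3, -0.0, 0.8], [-0.0, -7.0, 0.0], 9.5], [[-5.2, -0.0, 1.4], [-0.0, -7.0, 0.0], 9.5], [[-5.0, -0.0, 2.1], [-0.0, -7.0, 0.0], 9.5]]
```

Emit:
{"fn": "apply_moves", "kwargs": {"increments": [[[-5.3,0,-0.6],[0,-7.3,0],9.5],[[-5.4,0,0.1],[0,-7.3,0],9.5],[[-5.3,0,0.8],[0,-7.3,0],9.5],[[-5.2,0,1.4],[0,-7.3,0],9.5],[[-5.0,0,2.1],[0,-7.3,0],9.5]]}}

```text
t: 2.2
eef_pos: [434.2, -121.1, 178.7]
tcp_rot: [-1.567, -0.004, -1.553]
ft_force: [-0.0, -0.2, -0.0]
opening: 0.998
```

```bash
python3 plan.py 432 -129.5 88 -90 9.5 20
```

```text
t 2.2 pos [ 434.2 -121.1  178.7] rot [-89.8  -0.2 -89. ] f [-0.  -0.2 -0. ] open mm 94.8 rows 5
[[[0.2, 1.8, -0.1], [-0.0, 0.0, 0.0], 9.5], [[0.2, 1.8, -0.1], [-0.0, 0.0, 0.0], 9.5], [[0.2, 1.8, -0.1], [-0.0, 0.0, 0.0], 9.5], [[0.2, 1.8, -0.0], [-0.0, 0.0, 0.0], 9.5], [[0.2, 1.8, -0.0], [-0.0, 0.0, 0.0], 9.5]]
```

Emit:
{"fn": "apply_moves", "kwargs": {"increments": [[[0.8,0,-0.2],[0,-1,0],9.5],[[0,1.8,0],[0,0,0],9.5],[[0,2.5,0],[0,0,0],9.5],[[0,2.5,0],[0,0,0],9.5],[[0,2.0,0],[0,0,0],9.5]]}}

```text
t: 2.82
eef_pos: [434.5, -129.7, 90.3]
tcp_rot: [-1.562, -0.007, -1.53]
ft_force: [-0.1, 0.0, -0.5]
opening: 0.999
```

```bash
python3 plan.py 432 -129.5 88 -90 9.5 20
```

```text
t 2.83 pos [ 434.5 -129.7   90.3] rot [-89.5  -0.4 -87.7] f [-0.1  0.  -0.5] open mm 94.9 rows 1
[[[-0.0, 0.2, -0.2], [-0.5, 2.3, 0.4], 9.5]]
```

Emit:
{"fn": "apply_moves", "kwargs": {"increments": [[[0,0.2,-0.2],[-0.5,2.3,0.4],9.5],[[0,0,0],[0,0,0],3.0],[[0,0,0],[0,0,0],3.0],[[0,0,0],[0,0,0],3.0],[[0,0,0],[0,0,0],3.0]]}}

```text
t: 3.45
eef_pos: [432.1, -131.8, 89.6]
tcp_rot: [-1.571, 0.0, -1.577]
ft_force: [0.5, -0.7, 0.2]
opening: 0.634
```

```bash
python3 plan.py 432 -129.5 228 -90 3 40
```

```text
t 3.45 pos [ 432.1 -131.8   89.6] rot [-90.    0.  -90.3] f [ 0.5 -0.7  0.2] open mm 60.3 rows 4
[[[-0.1, -3.5, -0.0], [-0.0, -0.0, -0.0], 3.0], [[-0.1, -3.5, -0.0], [-0.0, -0.0, -0.0], 3.0], [[-0.1, -3.5, -0.0], [-0.0, -0.0, -0.0], 3.0], [[-0.1, -3.5, -0.0], [-0.0, -0.0, -0.0], 3.0]]
```

Emit:
{"fn": "apply_moves", "kwargs": {"increments": [[[-0.2,0.1,0],[0,0,0],2.0],[[0,0,0],[0,0,0],2.0],[[0,0,0],[0,0,0],2.0],[[0,0,0],[0,0,0],2.0],[[0,0,0],[0,0,0],2.0]]}}

```text
t: 4.08
eef_pos: [432.3, -129.5, 88.7]
tcp_rot: [-1.57, 0.0, -1.576]
ft_force: [0.1, 0.6, 0.0]
opening: 0.213
```

```bash
python3 plan.py 432 -129.5 238 -90 2 40
```

```text
t 4.08 pos [ 432.3 -129.5   88.7] rot [-90.    0.  -90.3] f [0.1 0.6 0. ] open mm 20.2 rows 4
[[[-0.0, -3.7, -0.0], [-0.0, -0.0, -0.0], 2.0], [[-0.0, -3.7, -0.0], [-0.0, -0.0, -0.0], 2.0], [[-0.0, -3.7, -0.0], [-0.0, -0.0, -0.0], 2.0], [[-0.0, -3.7, -0.0], [-0.0, -0.0, -0.0], 2.0]]
```

The fingers closed to 20 mm without touching a 35 mm cap, so I'll look before going on.

```bash
cat > snap.py <<'E'
import sys
from h import *
a=[]
for c,(r0,r1,c0,c1) in zip(["scene","top"],[list(map(int,sys.argv[2].split(","))),list(map(int,sys.argv[3].split(",")))]):
    p=read_camera(c);s=readout.state();u=px(p,[s["eef_pos"]])[0];print(c,"tcp px",u.round(1))
    im=p["img"].copy();cv2.circle(im,tuple(int(round(i)) for i in u),2,(0,255,0),-1)
    im=im[r0:r1,c0:c1];a.append(cv2.resize(im,(390,int(390*im.shape[0]/im.shape[1])),interpolation=cv2.INTER_CUBIC))
h=max(i.shape[0] for i in a)
cv2.imwrite(f"pics/{sys.argv[1]}.png",np.hstack([np.pad(i,((0,h-i.shape[0]),(0,5),(0,0))) for i in a])[:,:,::-1])
E
python3 snap.py m1 140,340,170,430 190,390,200,460
```

```text
scene tcp px [253.5 235.4]
top tcp px [376.1 282.5]
```

View pics/m1.png

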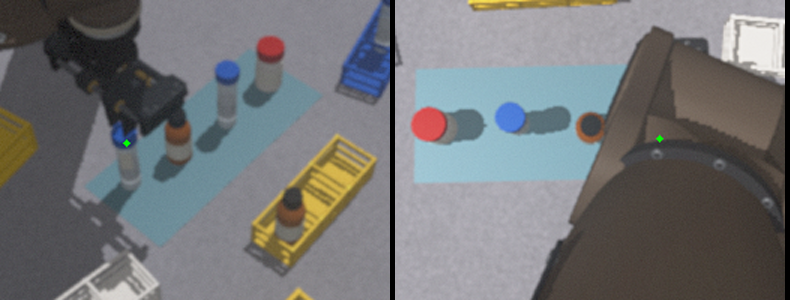

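```bash
python3 - <<'E'
from h import *
np.set_printoptions(precision=1,suppress=True)
p=read_camera("scene");s=readout.state();print(s["opening"],s["ft_force"])
for r in nets.mark_of(p,"tube_a"):w=c2w(p,r["point"]);print(round(r["confidence"],2),w,px(p,w)[0])
im=cv2.resize(p["img"][165:275,195:325],None,fx=6,fy=5.4,interpolation=cv2.INTER_CUBIC)
im=cv2.convertScaleAbs(im,alpha=1.5)
cv2.imwrite("pics/m2.png",im[:,:,::-1])
E
```

```text
0.21002598932644773 [ 0.8 -0.6  0.1]
0.75 [ 434.  -132.4   -1.8] [257.2 262.6]
0.69 [461.8  47.2   3.2] [322.6 218.9]
0.17 [ 542.5 -387.1    5.5] [199.3 378.5]
```

View pics/m2.png

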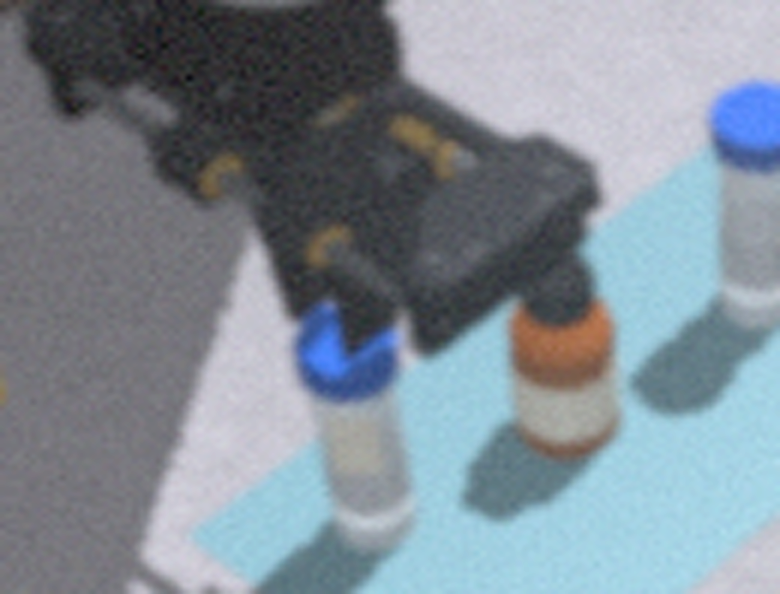

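```bash
python3 - <<'E'
from h import *
p=read_camera("scene");s=readout.state()
T=np.array(s["eef_pos"]);R=Ro.from_euler("xyz",s["tcp_rot"])
im=cv2.resize(p["img"][165:275,195:325],None,fx=6,fy=5.4,interpolation=cv2.INTER_CUBIC)
im=cv2.convertScaleAbs(im,alpha=1.5)
def D(w,col):
    u=(px(p,w)-[195,165]+.5)*[6,5.4];cv2.polylines(im,[u.astype(int)],True,col,1,cv2.LINE_AA)
def box(a,b,col):
    c=[np.array([[a[0],yy,a[2]],[b[0],yy,a[2]],[b[0],yy,b[2]],[a[0],yy,b[2]]],float) for yy in(a[1],b[1])]
    for q in c:D(T+R.apply(q),col)
    for i in range(4):D(T+R.apply(np.array([c[0][i],c[1][i]])),col)
for sg in(1,-1):box((-10,0,sg*10),(10,-60,sg*22),(255,255,0) if sg>0 else (255,0,255))
box((-37,-78,-90),(37,-100,90),(0,255,0))
t=np.linspace(0,6.28,30)
for z in(99,115):D(np.c_[432+17.5*np.cos(t),-129.5+17.5*np.sin(t),0*t+z],(255,0,0))
cv2.imwrite("pics/m3.png",im[:,:,::-1])
E
```

```text
(no output)
```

View pics/m3.png

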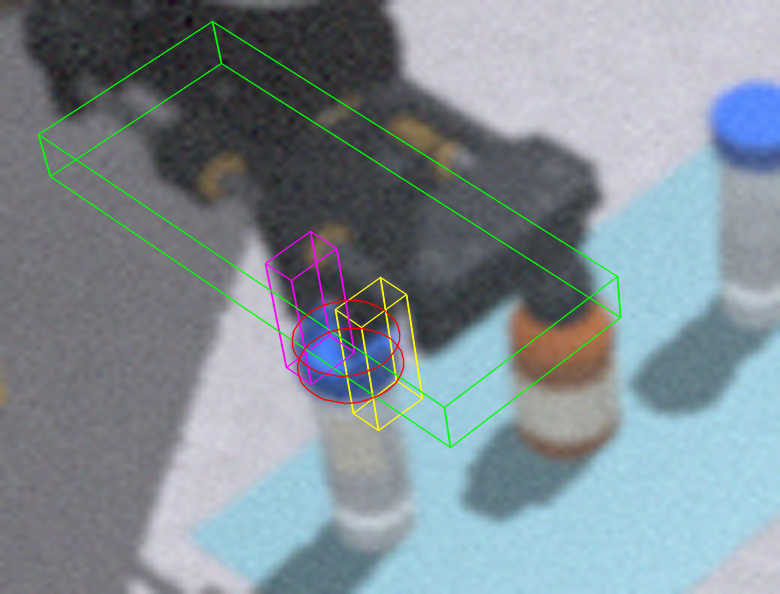

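The overlay shows the cap where I measured it. The whole gripper, body and fingers alike, sits about 16 px higher in the image than its reported pose predicts, which matches roughly 50 mm in z. The fingers therefore closed above the cap. I'll open them, go down in steps that are safe under either reading, and measure again.

Emit:
{"fn": "apply_moves", "kwargs": {"increments": [[[0,0,0],[0,0,0],9.5],[[0,0,0],[0,0,0],9.5],[[0,0,0],[0,0,0],9.5],[[0,0,0],[0,0,0],9.5],[[0,0,0],[0,0,0],9.5]]}}

```text
t: 4.95
eef_pos: [432.2, -129.5, 88.7]
tcp_rot: [-1.57, 0.0, -1.576]
ft_force: [-0.1, 0.5, 1.1]
opening: 0.681
```

Emit:
{"fn": "apply_moves", "kwargs": {"increments": [[[0,0,0],[0,0,0],9.5],[[0,0,0],[0,0,0],9.5],[[0,0,0],[0,0,0],9.5],[[0,0,0],[0,0,0],9.5],[[0,1,0],[0,0,0],9.5]]}}

```text
t: 5.58
eef_pos: [432.6, -129.7, 78.8]
tcp_rot: [-1.569, -0.0, -1.576]
ft_force: [0.6, 0.9, -1.1]
opening: 0.996
```

Emit:
{"fn": "apply_moves", "kwargs": {"increments": [[[0,1,0],[0,0,0],9.5],[[0,1,0],[0,0,0],9.5],[[0,0,0],[0,0,0],9.5],[[0,0,0],[0,0,0],9.5],[[0,0,0],[0,0,0],9.5]]}}

```text
t: 6.2
eef_pos: [432.1, -129.4, 56.0]
tcp_rot: [-1.571, 0.001, -1.576]
ft_force: [0.3, -0.1, 0.6]
opening: 1.001
```

```bash
cat > ov.py <<'E'
# ov.py name dz : overlay of the gripper at the measured pose shifted up by dz, on an enlarged scene crop around it
import sys
from h import *
p=read_camera("scene");s=readout.state();print(np.round(s["eef_pos"],1),np.round(s["joints"],3),round(s["opening"]*95,1),np.round(s["ft_force"],1))
T=np.array(s["eef_pos"])+[0,0,float(sys.argv[2])];R=Ro.from_euler("xyz",s["tcp_rot"]);o=s["opening"]*47.5
u0=px(p,[T])[0].astype(int); c0=max(u0[0]-70,0);r0=max(u0[1]-65,0);F=5.5
im=cv2.convertScaleAbs(cv2.resize(p["img"][r0:r0+105,c0:c0+140],None,fx=F,fy=F,interpolation=cv2.INTER_CUBIC),alpha=1.5)
def D(w,col):
    u=(px(p,w)-[c0,r0]+.5)*F;cv2.polylines(im,[u.astype(int)],True,col,1,cv2.LINE_AA)
def box(a,b,col):
    c=[np.array([[a[0],yy,a[2]],[b[0],yy,a[2]],[b[0],yy,b[2]],[a[0],yy,b[2]]],float) for yy in(a[1],b[1])]
    for q in c:D(T+R.apply(q),col)
    for i in range(4):D(T+R.apply(np.array([c[0][i],c[1][i]])),col)
for sg in(1,-1):box((-10,0,sg*o),(10,-60,sg*(o+12)),(255,255,0) if sg>0 else (255,0,255))
box((-37,-78,-90),(37,-79,90),(0,255,0))
cv2.imwrite(f"pics/{sys.argv[1]}.png",im[:,:,::-1])
E
python3 ov.py m4 50
```

```text
[ 432.1 -129.4   56.1] [-4.380e-01  4.400e-01  2.102e+00  1.000e-03  6.010e-01 -4.330e-01] 94.6 [-0.5  0.3  0.3]
```

View pics/m4.png

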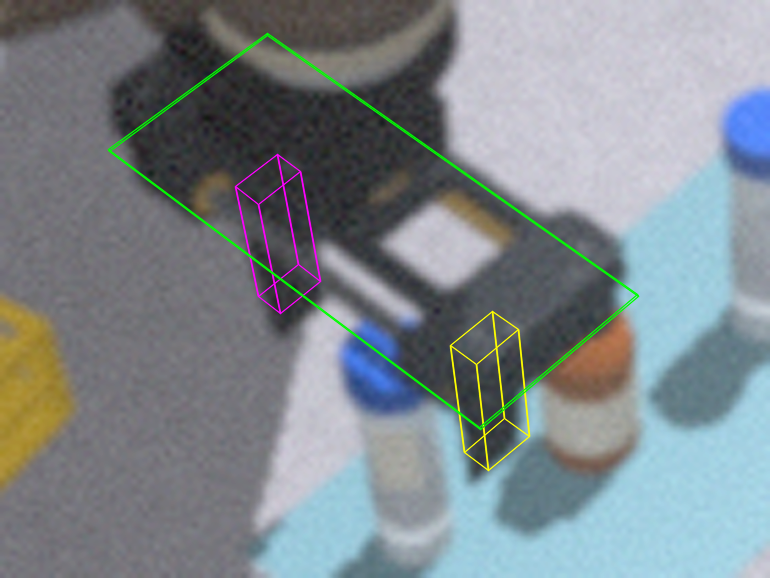

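The gripper really is about 40–50 mm higher than reported: the overlay shifted up by 50 mm nearly matches, with the fingertips at (475,480) and (285,335) and the cap between them. I'll go down 16 mm more, which is safe under either reading, and close.

Emit:
{"fn": "apply_moves", "kwargs": {"increments": [[[0,0.8,0],[0,0,0],9.5],[[0,0.8,0],[0,0,0],9.5],[[0,0,0],[0,0,0],5.0],[[0,0,0],[0,0,0],5.0],[[0,0,0],[0,0,0],5.0]]}}

```text
t: 6.88
eef_pos: [432.2, -129.5, 39.1]
tcp_rot: [-1.571, 0.001, -1.576]
ft_force: [-0.5, -0.2, -0.2]
opening: 0.74
```

Emit:
{"fn": "apply_moves", "kwargs": {"increments": [[[0,0,0],[0,0,0],2.0],[[0,0,0],[0,0,0],2.0],[[0,0,0],[0,0,0],2.0],[[0,0,0],[0,0,0],2.0],[[0,0,0],[0,0,0],2.0]]}}

```text
t: 7.5
eef_pos: [432.3, -129.5, 39.4]
tcp_rot: [-1.57, 0.0, -1.576]
ft_force: [-1.3, -0.9, -0.5]
opening: 0.362
```

Emit:
{"fn": "apply_moves", "kwargs": {"increments": [[[0,0,0],[0,0,0],2.0],[[0,0,0],[0,0,0],2.0],[[0,0,0],[0,0,0],2.0],[[0,0,0],[0,0,0],2.0],[[0,0,0],[0,0,0],2.0]]}}

```text
t: 8.12
eef_pos: [432.3, -129.5, 39.4]
tcp_rot: [-1.57, 0.0, -1.576]
ft_force: [-0.5, -0.7, 0.1]
opening: 0.361
```

```bash
python3 ov.py m5 45
```

```text
[ 432.3 -129.5   39.4] [-4.380e-01  4.710e-01  2.116e+00  1.000e-03  5.540e-01 -4.330e-01] 34.2 [0.4 0.4 0. ]
```

Gripped at 34 mm, which matches the cap. Now I'll lift, then measure the held tube's true position against the reading.

Emit:
{"fn": "apply_moves", "kwargs": {"increments": [[[0,-1,0],[0,0,0],2.0],[[0,-2.5,0],[0,0,0],2.0],[[0,-4,0],[0,0,0],2.0],[[0,-4,0],[0,0,0],2.0],[[0,-3,0],[0,0,0],2.0]]}}

```text
t: 8.8
eef_pos: [431.0, -129.0, 189.5]
tcp_rot: [-1.574, 0.002, -1.576]
ft_force: [0.2, -0.6, -1.0]
opening: 0.361
```

```bash
cat > held.py <<'E'
# held.py thing : where the nets see the held thing's foot, against the reading
import sys
from h import *
np.set_printoptions(precision=1,suppress=True)
s=readout.state();e=np.array(s["eef_pos"]);print("tcp",e,"open",round(s["opening"]*95,1),"f",s["ft_force"])
for c in["scene","top"]:
    p=read_camera(c)
    for r in nets.mark_of(p,sys.argv[1]):
        w=c2w(p,r["point"]);
        if np.linalg.norm((w-e)[:2])<120:print(c,round(r["confidence"],2),w,"w-tcp",w-e)
E
python3 held.py tube_a;python3 ov.py m5 45
```

```text
tcp [ 431.  -129.   189.5] open 34.3 f [ 0.2 -0.6 -1. ]
scene 0.96 [ 432.2 -130.2  148.4] w-tcp [  1.2  -1.1 -41.1]
[ 430.6 -128.8  186.8] [-4.380e-01  2.340e-01  1.953e+00  1.000e-03  9.600e-01 -4.330e-01] 34.2 [-0.1 -0.6 -0.8]
```

View pics/m5.png

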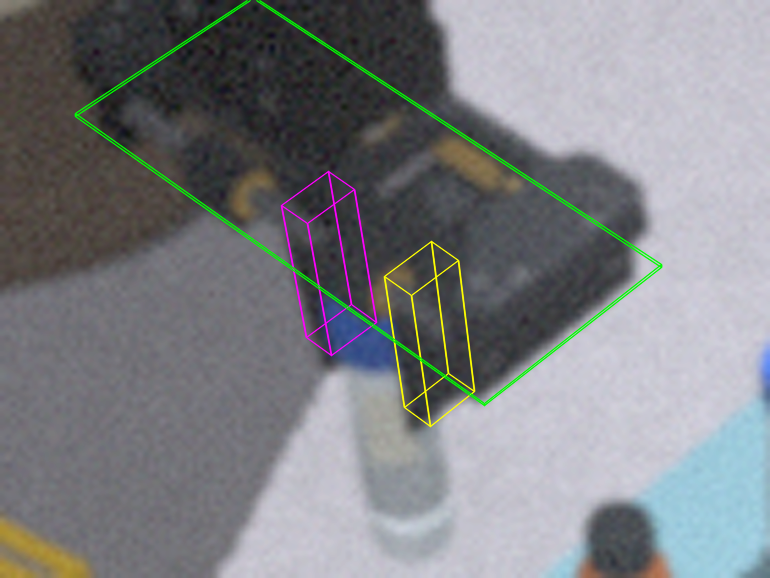

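The held tube's foot is 41 mm below the TCP reading, against 39.4 mm at the pick. So the readings are consistently offset in z, and x and y agree. Next is the blue rack's far end bay.

```bash
python3 plan.py 535 380 192 -76.5 2 50
```

```text
t 9.05 pos [ 430.6 -128.8  186.8] rot [-90.3   0.2 -90.3] f [-0.1 -0.6 -0.8] open mm 34.2 rows 11
[[[-4.6, -0.0, 0.9], [0.0, -1.0, -0.0], 2.0], [[-4.6, -0.0, 1.0], [0.0, -1.0, -0.0], 2.0], [[-4.6, -0.0, 1.1], [0.0, -1.0, -0.0], 2.0], [[-4.6, -0.0, 1.2], [0.0, -1.0, -0.0], 2.0], [[-4.5, -0.0, 1.3], [0.0, -1.0, -0.0], 2.0]]
[[[-4.5, -0.0, 1.4], [0.0, -1.0, -0.0], 2.0], [[-4.5, -0.0, 1.5], [0.0, -1.0, -0.0], 2.0], [[-4.4, -0.0, 1.6], [0.0, -1.0, -0.0], 2.0], [[-4.4, -0.0, 1.7], [0.0, -1.0, -0.0], 2.0], [[-4.4, -0.0, 1.8], [0.0, -1.0, -0.0], 2.0]]
[[[-4.3, -0.0, 1.9], [0.0, -1.0, -0.0], 2.0]]
```

Emit:
{"fn": "apply_moves", "kwargs": {"increments": [[[-2,0,0.4],[0,-1,0],2.0],[[-4,0,0.8],[0,-1,0],2.0],[[-4.6,0,1.1],[0,-1,0],2.0],[[-4.6,0,1.2],[0,-1,0],2.0],[[-4.5,0,1.3],[0,-1,0],2.0]]}}

```text
t: 9.68
eef_pos: [470.1, 73.3, 181.4]
tcp_rot: [-1.586, 0.006, -1.493]
ft_force: [1.7, -0.2, -0.3]
opening: 0.361
```

Emit:
{"fn": "apply_moves", "kwargs": {"increments": [[[-4.5,0,1.4],[0,-1.2,0],2.0],[[-4.5,0,1.5],[0,-1.2,0],2.0],[[-4.4,0,1.6],[0,-1.2,0],2.0],[[-4.4,0,1.7],[0,-1.2,0],2.0],[[-4.0,0,1.7],[0,-1.2,0],2.0]]}}

```text
t: 10.3
eef_pos: [520.2, 306.9, 173.7]
tcp_rot: [-1.598, 0.006, -1.384]
ft_force: [-0.2, -0.6, -0.3]
opening: 0.364
```

```bash
python3 plan.py 535 380 192 -76.5 2 40
```

```text
t 10.3 pos [520.2 306.9 173.7] rot [-91.5   0.3 -79.3] f [-0.2 -0.6 -0.3] open mm 34.6 rows 2
[[[-3.5, -0.9, 1.4], [1.0, -1.0, -0.0], 2.0], [[-3.4, -0.9, 1.5], [1.0, -1.0, -0.0], 2.0]]
```

Emit:
{"fn": "apply_moves", "kwargs": {"increments": [[[0,-1.8,0],[1.5,-1,0],2.0],[[-3,0,1.2],[0,-1,0],2.0],[[-3,0,1.2],[0,-1,0],2.0],[[0,0,0],[0,0,0],2.0],[[0,0,0],[0,0,0],2.0]]}}

```text
t: 10.92
eef_pos: [529.6, 371.0, 187.5]
tcp_rot: [-1.579, 0.003, -1.328]
ft_force: [-0.1, 0.3, -0.5]
opening: 0.36
```

```bash
python3 plan.py 535 380 192 -76.5 2 40;python3 held.py tube_a
```

```text
t 10.93 pos [529.6 371.  187.5] rot [-90.5   0.2 -76.1] f [-0.1  0.3 -0.5] open mm 34.2 rows 1
[[[-0.7, -0.5, 0.7], [0.5, 0.4, -0.2], 2.0]]
tcp [529.6 371.  187.5] open 34.2 f [-0.1  0.3 -0.5]
scene 0.7 [530.5 368.8 146.6] w-tcp [  1.   -2.2 -40.8]
top 0.86 [526.7 371.9 150.4] w-tcp [ -2.9   1.  -37.1]
```

Emit:
{"fn": "apply_moves", "kwargs": {"increments": [[[-0.7,0,0.7],[0.5,0.4,0],2.0],[[0,0,0],[0,0,0],2.0],[[0,2,0],[0,0,0],2.0],[[0,3,0],[0,0,0],2.0],[[0,2,0],[0,0,0],2.0]]}}

```text
t: 11.75
eef_pos: [536.8, 380.5, 118.5]
tcp_rot: [-1.564, 0.005, -1.336]
ft_force: [0.2, 0.3, 0.2]
opening: 0.359
```

```bash
python3 plan.py 535 380 65 -76.5 2 40;python3 held.py tube_a
```

```text
t 11.75 pos [536.8 380.5 118.5] rot [-89.6   0.3 -76.6] f [0.2 0.3 0.2] open mm 34.1 rows 2
[[[0.0, 2.7, -0.1], [-0.0, -0.0, -0.0], 2.0], [[0.0, 2.7, -0.1], [-0.0, -0.0, -0.0], 2.0]]
tcp [536.8 380.5 118.5] open 34.1 f [0.2 0.3 0.2]
scene 0.81 [535.9 380.5  79.5] w-tcp [ -0.9   0.  -38.9]
top 0.66 [551.4 324.6   3.7] w-tcp [  14.5  -56.  -114.8]
top 0.58 [535.9 381.1  80. ] w-tcp [ -1.    0.6 -38.4]
```

Emit:
{"fn": "apply_moves", "kwargs": {"increments": [[[0,2.5,-0.2],[0,0,0],2.0],[[0,2.5,0],[0,0,0],2.0],[[0,1.2,0],[0,0,0],2.0],[[0,0.4,0],[0,0,0],2.0],[[0,0,0],[0,0,0],2.0]]}}

```text
t: 12.58
eef_pos: [538.8, 382.6, 58.7]
tcp_rot: [-1.554, 0.008, -1.336]
ft_force: [0.9, 0.2, -1.1]
opening: 0.361
```

```bash
python3 plan.py 535 380 44 -76.5 2 40;python3 held.py tube_a
```

```text
t 12.57 pos [538.8 382.6  58.7] rot [-89.    0.4 -76.6] f [ 0.9  0.2 -1.1] open mm 34.3 rows 1
[[[0.2, 1.5, -0.5], [-1.0, -0.1, -0.4], 2.0]]
tcp [538.8 382.6  58.7] open 34.3 f [ 0.9  0.2 -1.1]
scene 0.73 [537.9 378.3  21.6] w-tcp [ -0.9  -4.3 -37.1]
top 0.55 [541.6 384.1  20.9] w-tcp [  2.7   1.5 -37.8]
```

Emit:
{"fn": "apply_moves", "kwargs": {"increments": [[[0.2,0.6,-0.4],[-1,0,-0.4],2.0],[[0,0.4,0],[0,0,0],2.0],[[0,0.2,0],[0,0,0],2.0],[[0,0.1,0],[0,0,0],2.0],[[0,0,0],[0,0,0],2.0]]}}

```text
t: 13.4
eef_pos: [535.2, 379.6, 45.0]
tcp_rot: [-1.572, 0.0, -1.336]
ft_force: [0.8, 0.6, -0.5]
opening: 0.363
```

```bash
python3 plan.py 535 380 44 -76.5 2 40
```

```text
t 13.4 pos [535.2 379.6  45. ] rot [-90.1   0.  -76.6] f [ 0.8  0.6 -0.5] open mm 34.5 rows 1
[[[-0.0, 0.1, -0.0], [0.1, -0.1, -0.0], 2.0]]
```

Emit:
{"fn": "apply_moves", "kwargs": {"increments": [[[0,0.1,0],[0,0,0],2.0],[[0,0.1,0],[0,0,0],2.0],[[0,0,0],[0,0,0],7.0],[[0,0,0],[0,0,0],7.0],[[0,0,0],[0,0,0],7.0]]}}

```text
t: 14.02
eef_pos: [535.6, 379.8, 43.6]
tcp_rot: [-1.571, 0.001, -1.336]
ft_force: [-0.1, 0.1, 0.7]
opening: 0.622
```

Emit:
{"fn": "apply_moves", "kwargs": {"increments": [[[0,0,0],[0,0,0],7.0],[[0,0,0],[0,0,0],7.0],[[0,-2,0],[0,0,0],7.0],[[0,-4,0],[0,0,0],7.0],[[0,-4,0],[0,0,0],7.0]]}}

```text
t: 14.65
eef_pos: [534.3, 378.9, 142.6]
tcp_rot: [-1.578, -0.001, -1.336]
ft_force: [0.6, 0.8, -0.3]
opening: 0.737
```

```bash
python3 held.py tube_a; python3 plan.py 459.5 45 160 -90 9.5 50
```

```text
tcp [534.3 378.9 142.6] open 70.0 f [ 0.6  0.8 -0.3]
scene 0.79 [537.2 376.5   2.4] w-tcp [   2.9   -2.4 -140.2]
scene 0.61 [549.9 321.5   1.5] w-tcp [  15.6  -57.4 -141.1]
top 0.88 [533.4 379.1   2.9] w-tcp [  -0.9    0.2 -139.7]
t 14.85 pos [534.5 379.  142. ] rot [-90.3  -0.  -76.6] f [-0.2 -0.4 -0.2] open mm 70.0 rows 7
[[[4.4, -0.2, -2.2], [0.0, 2.0, 0.0], 9.5], [[4.5, -0.2, -2.0], [0.0, 2.0, 0.0], 9.5], [[4.5, -0.2, -1.9], [0.0, 2.0, 0.0], 9.5], [[4.6, -0.2, -1.7], [0.0, 2.0, 0.0], 9.5], [[4.6, -0.3, -1.5], [0.0, 2.0, 0.0], 9.5]]
[[[4.7, -0.3, -1.4], [0.0, 2.0, 0.0], 9.5], [[4.7, -0.3, -1.2], [0.0, 2.0, 0.0], 9.5]]
```

The first tube is standing in its bay at (535,378), foot about 3 mm up. On to the second tube.

Emit:
{"fn": "apply_moves", "kwargs": {"increments": [[[4.4,0,-2.2],[0,2,0],8.0],[[4.5,0,-2.0],[0,2,0],8.0],[[4.5,-0.1,-1.9],[0,2,0],8.0],[[4.6,-0.1,-1.7],[0,2,0],8.0],[[4.6,-0.1,-1.5],[0,2,0],8.0]]}}

```text
t: 15.48
eef_pos: [474.6, 135.4, 138.6]
tcp_rot: [-1.586, -0.004, -1.512]
ft_force: [0.3, 0.2, 0.7]
opening: 0.841
```

```bash
python3 plan.py 459.5 45 120 -90 8 45
```

```text
t 15.47 pos [474.6 135.4 138.6] rot [-90.9  -0.2 -86.6] f [0.3 0.2 0.7] open mm 79.9 rows 3
[[[3.0, 0.6, -0.7], [0.0, 1.0, 0.0], 8.0], [[3.0, 0.6, -0.6], [0.0, 1.0, 0.0], 8.0], [[3.0, 0.6, -0.6], [0.0, 1.0, 0.0], 8.0]]
```

Emit:
{"fn": "apply_moves", "kwargs": {"increments": [[[4,0,-0.7],[0.5,1,0],8.0],[[3,0,-0.6],[0,1,0],8.0],[[1.5,0,-0.4],[0,1,0],8.0],[[0,0,0],[0,0,0],8.0],[[0,0,0],[0,0,0],8.0]]}}

```text
t: 16.1
eef_pos: [457.9, 45.8, 135.1]
tcp_rot: [-1.585, -0.004, -1.57]
ft_force: [0.5, -0.5, 0.2]
opening: 0.839
```

```bash
python3 plan.py 459.5 45 120 -90 8 45
```

```text
t 16.1 pos [457.9  45.8 135.1] rot [-90.8  -0.3 -89.9] f [ 0.5 -0.5  0.2] open mm 79.7 rows 1
[[[0.1, 1.5, 0.2], [0.8, 0.1, 0.3], 8.0]]
```

Emit:
{"fn": "apply_moves", "kwargs": {"increments": [[[0.1,1.5,0.1],[0.8,0,0.3],8.0],[[0,2.5,0],[0,0,0],8.0],[[0,2.5,0],[0,0,0],8.0],[[0,1.7,0],[0,0,0],8.0],[[0,0,0],[0,0,0],8.0]]}}

```text
t: 16.73
eef_pos: [460.1, 49.6, 50.6]
tcp_rot: [-1.569, 0.001, -1.563]
ft_force: [0.2, -0.0, -0.3]
opening: 0.841
```

```bash
python3 plan.py 459.5 45 39.4 -90 8 45
```

```text
t 16.73 pos [460.1  49.6  50.6] rot [-89.9   0.1 -89.5] f [ 0.2 -0.  -0.3] open mm 79.9 rows 1
[[[0.5, 1.1, -0.1], [-0.1, 0.5, -0.1], 8.0]]
```

Emit:
{"fn": "apply_moves", "kwargs": {"increments": [[[0.4,0.6,0],[0,0.5,0],8.0],[[0,0.5,0],[0,0,0],2.0],[[0,0,0],[0,0,0],2.0],[[0,0,0],[0,0,0],2.0],[[0,0,0],[0,0,0],2.0]]}}

```text
t: 17.35
eef_pos: [461.2, 46.1, 40.5]
tcp_rot: [-1.566, 0.001, -1.571]
ft_force: [-0.2, 0.5, 0.7]
opening: 0.475
```

Emit:
{"fn": "apply_moves", "kwargs": {"increments": [[[0,0,0],[0,0,0],2.0],[[0,0,0],[0,0,0],2.0],[[0,0,0],[0,0,0],2.0],[[0,0,0],[0,0,0],2.0],[[0,0,0],[0,0,0],2.0]]}}

```text
t: 17.98
eef_pos: [461.2, 46.1, 40.7]
tcp_rot: [-1.566, 0.001, -1.571]
ft_force: [0.3, 0.5, -0.6]
opening: 0.359
```

Emit:
{"fn": "apply_moves", "kwargs": {"increments": [[[0,-1,0],[0,0,0],2.0],[[0,-2.5,0],[0,0,0],2.0],[[0,-4,0],[0,0,0],2.0],[[0,-4,0],[0,0,0],2.0],[[0,-3,0],[0,0,0],2.0]]}}

```text
t: 18.6
eef_pos: [459.3, 45.9, 190.8]
tcp_rot: [-1.57, 0.001, -1.571]
ft_force: [0.1, -0.2, -1.2]
opening: 0.362
```

```bash
python3 held.py tube_a; python3 plan.py 565 258 192 -76.5 2 48
```

```text
tcp [459.3  45.9 190.8] open 34.4 f [ 0.1 -0.2 -1.2]
scene 0.76 [456.9  47.5 153.8] w-tcp [ -2.4   1.6 -37. ]
t 18.8 pos [459.2  45.9 188.8] rot [-90.    0.1 -90. ] f [ 0.  -0.2 -1.3] open mm 34.2 rows 5
[[[-4.2, -0.1, 2.1], [-0.0, -3.0, -0.0], 2.0], [[-4.1, -0.1, 2.3], [-0.0, -3.0, -0.0], 2.0], [[-4.0, -0.1, 2.5], [-0.0, -3.0, -0.0], 2.0], [[-3.9, -0.1, 2.7], [-0.0, -3.0, -0.0], 2.0], [[-3.8, -0.1, 2.9], [-0.0, -3.0, -0.0], 2.0]]
```

Emit:
{"fn": "apply_moves", "kwargs": {"increments": [[[-3,-0.2,1.5],[0,-2.7,0],2.0],[[-4,-0.2,2.2],[0,-2.7,0],2.0],[[-4,-0.2,2.5],[0,-2.7,0],2.0],[[-3.9,-0.2,2.7],[0,-2.7,0],2.0],[[-3,-0.2,2],[0,-2.7,0],2.0]]}}

```text
t: 19.42
eef_pos: [549.8, 238.1, 192.6]
tcp_rot: [-1.581, 0.001, -1.332]
ft_force: [0.4, -0.8, -1.0]
opening: 0.358
```

```bash
python3 plan.py 565 258 185 -76.5 2 48
```

```text
t 19.43 pos [549.8 238.1 192.6] rot [-90.6   0.1 -76.3] f [ 0.4 -0.8 -1. ] open mm 34.0 rows 1
[[[-1.6, 0.7, 2.0], [0.6, 0.2, -0.1], 2.0]]
```

Emit:
{"fn": "apply_moves", "kwargs": {"increments": [[[-1.6,0,1.9],[0.6,0,0],2.0],[[0,0,0],[0,0,0],2.0],[[0,2,0],[0,0,0],2.0],[[0,3,0],[0,0,0],2.0],[[0,2.5,0],[0,0,0],2.0]]}}

```text
t: 20.05
eef_pos: [561.6, 258.2, 110.4]
tcp_rot: [-1.579, 0.001, -1.33]
ft_force: [0.9, 0.2, -0.5]
opening: 0.362
```

```bash
python3 held.py tube_a; python3 plan.py 565 258 60 -76.5 2 48
```

```text
tcp [561.6 258.2 110.4] open 34.3 f [ 0.9  0.2 -0.5]
top 0.75 [560.5 254.9  68. ] w-tcp [ -1.2  -3.2 -42.4]
t 20.25 pos [562.5 258.7 112.1] rot [-90.4   0.  -76.2] f [-0.3  0.   0.2] open mm 34.4 rows 2
[[[0.1, 2.6, 0.1], [0.0, 0.0, -0.0], 2.0], [[0.1, 2.6, 0.1], [0.0, 0.0, -0.0], 2.0]]
```

Emit:
{"fn": "apply_moves", "kwargs": {"increments": [[[0,2,0.2],[0,0,0],2.0],[[0,2,0],[0,0,0],2.0],[[0,1.2,0],[0,0,0],2.0],[[0,0.4,0],[0,0,0],2.0],[[0,0,0],[0,0,0],2.0]]}}

```text
t: 20.88
eef_pos: [566.7, 259.1, 60.5]
tcp_rot: [-1.57, 0.001, -1.33]
ft_force: [-0.2, -0.9, -0.4]
opening: 0.36
```

```bash
python3 held.py tube_a; python3 plan.py 565 258 45 -76.5 2 48
```

```text
tcp [566.7 259.1  60.5] open 34.2 f [-0.2 -0.9 -0.4]
scene 0.88 [570.9 256.4  23.2] w-tcp [  4.2  -2.7 -37.3]
top 0.81 [567.9 257.4  20.2] w-tcp [  1.2  -1.7 -40.3]
t 21.07 pos [566.6 259.1  60.5] rot [-89.9   0.1 -76.2] f [-0.1  0.5 -1.9] open mm 34.5 rows 1
[[[0.1, 1.5, -0.2], [-0.1, 0.3, -0.1], 2.0]]
```

Emit:
{"fn": "apply_moves", "kwargs": {"increments": [[[0.1,0.7,-0.3],[0,0,0],2.0],[[0,0.4,0],[0,0,0],2.0],[[0,0.3,0],[0,0,0],2.0],[[0,0.1,0],[0,0,0],2.0],[[0,0,0],[0,0,0],2.0]]}}

```text
t: 21.7
eef_pos: [563.8, 257.4, 44.7]
tcp_rot: [-1.569, 0.001, -1.33]
ft_force: [-0.5, 0.2, 1.7]
opening: 0.359
```

Emit:
{"fn": "apply_moves", "kwargs": {"increments": [[[0,0,0],[0,0,0],2.0],[[0,0.1,0],[0,0,0],2.0],[[0,0,0],[0,0,0],7.0],[[0,0,0],[0,0,0],7.0],[[0,0,0],[0,0,0],7.0]]}}

```text
t: 22.32
eef_pos: [564.4, 257.6, 44.9]
tcp_rot: [-1.567, 0.001, -1.33]
ft_force: [0.2, -0.3, -0.6]
opening: 0.618
```

Emit:
{"fn": "apply_moves", "kwargs": {"increments": [[[0,0,0],[0,0,0],7.0],[[0,0,0],[0,0,0],7.0],[[0,-2,0],[0,0,0],7.0],[[0,-4,0],[0,0,0],7.0],[[0,-4,0],[0,0,0],7.0]]}}

```text
t: 22.95
eef_pos: [562.6, 256.8, 143.9]
tcp_rot: [-1.574, 0.001, -1.33]
ft_force: [1.3, -0.3, 1.2]
opening: 0.738
```

```bash
python3 held.py tube_a; python3 plan.py 456 146.7 130 -90 9 50
```

```text
tcp [562.6 256.8 143.9] open 70.2 f [ 1.3 -0.3  1.2]
scene 0.82 [563.3 256.    8.7] w-tcp [   0.6   -0.8 -135.2]
top 0.91 [563.7 258.9   0.6] w-tcp [   1.1    2.1 -143.3]
t 23.15 pos [562.9 256.9 143.3] rot [-90.1   0.1 -76.2] f [ 0.1 -0.   0.4] open mm 69.9 rows 4
[[[2.0, 0.3, -3.3], [0.0, 3.0, -0.0], 9.0], [[2.2, 0.3, -3.1], [0.0, 3.0, -0.0], 9.0], [[2.4, 0.3, -3.0], [0.0, 3.0, -0.0], 9.0], [[2.6, 0.3, -2.8], [0.0, 3.0, -0.0], 9.0]]
```

Second tube placed at (563.5,257.5). Next is the jar.

Emit:
{"fn": "apply_moves", "kwargs": {"increments": [[[2.0,0,-3.3],[0,3.3,0],9.4],[[2.2,0,-3.1],[0,3.3,0],9.4],[[2.4,0,-3.0],[0,3.3,0],9.4],[[2.6,0,-2.8],[0,3.3,0],9.4],[[0,0,0],[0,0,0],9.4]]}}

```text
t: 23.78
eef_pos: [449.1, 143.6, 136.8]
tcp_rot: [-1.584, -0.002, -1.568]
ft_force: [1.2, -0.1, -0.0]
opening: 0.987
```

```bash
python3 held.py jar; python3 plan.py 456 146.7 80 -90 9.4 50
```

```text
tcp [449.1 143.6 136.8] open 93.8 f [ 1.2 -0.1 -0. ]
scene 0.87 [455.1 141.5   2.7] w-tcp [   6.    -2.  -134.1]
top 0.85 [455.1 145.9  -2.5] w-tcp [   6.     2.3 -139.3]
t 23.98 pos [451.7 145.3 137.2] rot [-90.6  -0.1 -89.7] f [-0.9  0.4 -1. ] open mm 94.1 rows 2
[[[-0.1, 2.9, 0.2], [0.0, 0.0, 0.0], 9.4], [[-0.1, 2.9, 0.2], [0.0, 0.0, 0.0], 9.4]]
```

Emit:
{"fn": "apply_moves", "kwargs": {"increments": [[[0,1,0.4],[0.5,0.3,0],9.4],[[0,3,0],[0,0,0],9.4],[[0,3,0],[0,0,0],9.4],[[0,2.5,0],[0,0,0],9.4],[[0,0.5,0],[0,0,0],9.4]]}}

```text
t: 24.6
eef_pos: [458.0, 147.2, 31.4]
tcp_rot: [-1.571, -0.001, -1.567]
ft_force: [0.1, -0.6, 0.3]
opening: 0.99
```

```bash
python3 plan.py 456 145.5 15 -90 9.4 50
```

```text
t 24.6 pos [458.  147.2  31.4] rot [-90.   -0.1 -89.8] f [ 0.1 -0.6  0.3] open mm 94.1 rows 1
[[[0.2, 1.6, -0.2], [-0.0, 0.2, 0.1], 9.4]]
```

Emit:
{"fn": "apply_moves", "kwargs": {"increments": [[[0.2,0.9,-0.2],[0,0,0],9.4],[[0,0.7,0],[0,0,0],9.4],[[0,0,0],[0,0,0],3.0],[[0,0,0],[0,0,0],3.0],[[0,0,0],[0,0,0],3.0]]}}

```text
t: 25.22
eef_pos: [457.1, 145.5, 15.6]
tcp_rot: [-1.568, -0.001, -1.567]
ft_force: [-0.5, -0.4, -0.2]
opening: 0.728
```

Emit:
{"fn": "apply_moves", "kwargs": {"increments": [[[0,0,0],[0,0,0],2.5],[[0,0,0],[0,0,0],2.5],[[0,0,0],[0,0,0],2.5],[[0,0,0],[0,0,0],2.5],[[0,0,0],[0,0,0],2.5]]}}

```text
t: 25.85
eef_pos: [457.3, 145.6, 16.1]
tcp_rot: [-1.567, -0.001, -1.567]
ft_force: [-0.7, -0.6, 0.4]
opening: 0.438
```

```bash
python3 plan.py 456 145.5 165 -90 2.5 40
```

```text
t 25.85 pos [457.3 145.6  16.1] rot [-89.8  -0.  -89.8] f [-0.7 -0.6  0.4] open mm 41.6 rows 4
[[[0.0, -3.7, -0.0], [-0.0, 0.0, 0.0], 2.5], [[0.0, -3.7, -0.0], [-0.0, 0.0, 0.0], 2.5], [[0.0, -3.7, -0.0], [-0.0, 0.0, 0.0], 2.5], [[0.0, -3.7, -0.0], [-0.0, 0.0, 0.0], 2.5]]
```

Emit:
{"fn": "apply_moves", "kwargs": {"increments": [[[0,-1,0],[0,0,0],2.5],[[0,-2.5,0],[0,0,0],2.5],[[0,-4,0],[0,0,0],2.5],[[0,-4,0],[0,0,0],2.5],[[0,-3,0],[0,0,0],2.5]]}}

```text
t: 26.48
eef_pos: [455.4, 145.4, 165.9]
tcp_rot: [-1.571, -0.001, -1.567]
ft_force: [0.0, -0.6, -1.7]
opening: 0.437
```

```bash
python3 held.py jar; python3 plan.py 553 -262 168 -96.4 2.5 48
```

```text
tcp [455.4 145.4 165.9] open 41.5 f [ 0.  -0.6 -1.7]
scene 0.93 [459.3 142.7 150.1] w-tcp [  3.9  -2.7 -15.9]
top 0.59 [454.6 145.  148.3] w-tcp [ -0.8  -0.4 -17.6]
t 26.68 pos [455.2 145.4 163.9] rot [-90.1  -0.1 -89.8] f [ 0.2 -1.1 -0.9] open mm 41.6 rows 9
[[[4.5, -0.0, 1.1], [0.0, 1.0, 0.0], 2.5], [[4.5, -0.0, 1.1], [0.0, 1.0, 0.0], 2.5], [[4.5, -0.0, 1.2], [0.0, 1.0, 0.0], 2.5], [[4.5, -0.0, 1.2], [0.0, 1.0, 0.0], 2.5], [[4.5, -0.0, 1.3], [0.0, 1.0, 0.0], 2.5]]
[[[4.5, -0.0, 1.4], [0.0, 1.0, 0.0], 2.5], [[4.4, -0.0, 1.4], [0.0, 1.0, 0.0], 2.5], [[4.4, -0.0, 1.5], [0.0, 1.0, 0.0], 2.5], [[4.4, -0.0, 1.5], [0.0, 1.0, 0.0], 2.5]]
```

Emit:
{"fn": "apply_moves", "kwargs": {"increments": [[[2.5,-0.2,0.6],[0,0.7,0],2.5],[[4,-0.2,1],[0,0.7,0],2.5],[[4.5,-0.2,1.2],[0,0.7,0],2.5],[[4.5,-0.2,1.2],[0,0.7,0],2.5],[[4.5,-0.2,1.3],[0,0.7,0],2.5]]}}

```text
t: 27.3
eef_pos: [501.1, -59.0, 167.6]
tcp_rot: [-1.583, -0.001, -1.625]
ft_force: [-0.4, 0.9, -0.8]
opening: 0.43
```

Emit:
{"fn": "apply_moves", "kwargs": {"increments": [[[4.5,-0.2,1.3],[0,0.7,0],2.5],[[4.5,-0.2,1.3],[0,0.7,0],2.5],[[4,-0.1,1.3],[0,0.7,0],2.5],[[3,-0.1,1],[0,0.7,0],2.5],[[1,0,0.5],[0,0,0],2.5]]}}

```text
t: 27.92
eef_pos: [540.3, -239.7, 164.4]
tcp_rot: [-1.596, 0.003, -1.679]
ft_force: [-0.5, 0.5, -0.9]
opening: 0.433
```

```bash
python3 plan.py 553 -262 165 -96.4 2.5 48
```

```text
t 27.93 pos [ 540.3 -239.7  164.4] rot [-91.4   0.2 -96.2] f [-0.5  0.5 -0.9] open mm 41.2 rows 1
[[[2.1, -0.1, 1.5], [1.4, 0.2, -0.2], 2.5]]
```

Emit:
{"fn": "apply_moves", "kwargs": {"increments": [[[2.1,0,1.5],[1.4,0.2,0],2.5],[[0,0,0],[0,0,0],2.5],[[0,2,0],[0,0,0],2.5],[[0,3,0],[0,0,0],2.5],[[0,2.5,0],[0,0,0],2.5]]}}

```text
t: 28.55
eef_pos: [554.4, -260.9, 86.7]
tcp_rot: [-1.568, 0.003, -1.68]
ft_force: [0.2, 0.1, -0.7]
opening: 0.437
```

```bash
python3 held.py jar; python3 plan.py 553 -262 35 -96.4 2.5 48
```

```text
tcp [ 554.4 -260.9   86.7] open 41.5 f [ 0.2  0.1 -0.7]
scene 0.77 [ 553.6 -260.5   72.6] w-tcp [ -0.8   0.3 -14.1]
t 28.75 pos [ 554.7 -261.4   88.1] rot [-89.9   0.2 -96.3] f [ 0.5 -0.8 -0.5] open mm 41.5 rows 2
[[[0.0, 2.7, -0.1], [-0.0, 0.0, -0.0], 2.5], [[0.0, 2.7, -0.1], [-0.0, 0.0, -0.0], 2.5]]
```

Emit:
{"fn": "apply_moves", "kwargs": {"increments": [[[0,2,-0.2],[0,0,0],2.5],[[0,2,0],[0,0,0],2.5],[[0,1,0],[0,0,0],2.5],[[0,0.4,0],[0,0,0],2.5],[[0,0,0],[0,0,0],2.5]]}}

```text
t: 29.38
eef_pos: [556.1, -261.9, 39.1]
tcp_rot: [-1.56, -0.001, -1.679]
ft_force: [0.7, 0.7, -0.8]
opening: 0.439
```

```bash
python3 held.py jar; python3 plan.py 553 -262 20 -96.4 2.5 48
```

```text
tcp [ 556.1 -261.9   39.1] open 41.7 f [ 0.7  0.7 -0.8]
scene 0.67 [ 557.5 -266.2   27.8] w-tcp [  1.4  -4.4 -11.3]
top 0.55 [ 555.9 -262.2   21.8] w-tcp [ -0.2  -0.4 -17.3]
t 29.57 pos [ 556.  -261.9   39.1] rot [-89.4  -0.  -96.2] f [0.6 0.8 0. ] open mm 41.6 rows 1
[[[0.0, 1.9, -0.3], [-0.6, 0.2, 0.0], 2.5]]
```

Emit:
{"fn": "apply_moves", "kwargs": {"increments": [[[0,0.9,-0.3],[-0.6,0,0],2.5],[[0,0.6,0],[0,0,0],2.5],[[0,0.3,0],[0,0,0],2.5],[[0,0.1,0],[0,0,0],2.5],[[0,0,0],[0,0,0],2.5]]}}

```text
t: 30.2
eef_pos: [552.9, -261.8, 20.2]
tcp_rot: [-1.57, -0.001, -1.679]
ft_force: [0.0, -0.3, -0.6]
opening: 0.436
```

Emit:
{"fn": "apply_moves", "kwargs": {"increments": [[[0,0.1,0],[0,0,0],2.5],[[0,0,0],[0,0,0],7.5],[[0,0,0],[0,0,0],7.5],[[0,0,0],[0,0,0],7.5],[[0,0,0],[0,0,0],7.5]]}}

```text
t: 30.82
eef_pos: [553.1, -261.9, 19.5]
tcp_rot: [-1.57, -0.001, -1.679]
ft_force: [0.5, -0.0, 0.1]
opening: 0.776
```

Emit:
{"fn": "apply_moves", "kwargs": {"increments": [[[0,0,0],[0,0,0],7.5],[[0,-2,0],[0,0,0],7.5],[[0,-4,0],[0,0,0],7.5],[[0,-4,0],[0,0,0],7.5],[[0,-1,0],[0,0,0],7.5]]}}

```text
t: 31.45
eef_pos: [552.4, -261.4, 130.9]
tcp_rot: [-1.573, 0.0, -1.679]
ft_force: [-0.6, 0.6, 0.3]
opening: 0.788
```

```bash
python3 held.py jar; python3 plan.py 451 -50 130 -90 8 50
```

```text
tcp [ 552.4 -261.4  130.9] open 74.8 f [-0.6  0.6  0.3]
scene 0.82 [ 551.4 -264.8    5.6] w-tcp [  -1.1   -3.4 -125.3]
top 0.69 [ 552.8 -264.3    4.1] w-tcp [   0.4   -3.  -126.8]
t 31.65 pos [ 551.2 -260.7  127.4] rot [-90.4   0.1 -96.2] f [-0.3  0.2 -0.4] open mm 75.0 rows 5
[[[-4.0, -0.0, -2.4], [0.0, -1.0, -0.0], 8.0], [[-4.0, -0.0, -2.4], [0.0, -1.0, -0.0], 8.0], [[-4.1, -0.0, -2.3], [0.0, -1.0, -0.0], 8.0], [[-4.1, -0.0, -2.2], [0.0, -1.0, -0.0], 8.0], [[-4.2, -0.0, -2.1], [0.0, -1.0, -0.0], 8.0]]
```

Jar placed at (552,-264), foot about 5 mm up. The amber bottle is next; I'll measure it again once the arm is beside it.

Emit:
{"fn": "apply_moves", "kwargs": {"increments": [[[-3,0,-1.8],[0,-1.2,0],8.0],[[-4,0,-2.4],[0,-1.2,0],8.0],[[-4.1,0,-2.3],[0,-1.2,0],8.0],[[-4.1,0,-2.2],[0,-1.2,0],8.0],[[-3.5,0,-1.9],[0,-1.2,0],8.0]]}}

```text
t: 32.28
eef_pos: [452.1, -62.8, 121.1]
tcp_rot: [-1.588, 0.008, -1.575]
ft_force: [0.8, 0.1, -0.4]
opening: 0.843
```

```bash
python3 held.py amber; python3 plan.py 450 -49.5 120 -90 8 50
```

```text
tcp [452.1 -62.8 121.1] open 80.1 f [ 0.8  0.1 -0.4]
scene 0.78 [447.7 -50.4   0.3] w-tcp [  -4.5   12.4 -120.9]
t 32.48 pos [453.6 -64.  121.8] rot [-90.9   0.4 -90.2] f [ 0.7 -0.6 -0.6] open mm 79.7 rows 1
[[[-1.5, 0.2, -0.4], [0.9, -0.2, -0.4], 8.0]]
```

Emit:
{"fn": "apply_moves", "kwargs": {"increments": [[[-1.4,0,-0.4],[0.9,0,-0.4],8.0],[[0,2,0],[0,0,0],8.0],[[0,3,0],[0,0,0],8.0],[[0,2.5,0],[0,0,0],8.0],[[0,0.5,0],[0,0,0],8.0]]}}

```text
t: 33.1
eef_pos: [450.4, -50.3, 38.7]
tcp_rot: [-1.568, -0.001, -1.58]
ft_force: [-0.1, 0.7, 0.7]
opening: 0.841
```

```bash
python3 plan.py 450 -49.8 27 -90 8 50
```

```text
t 33.1 pos [450.4 -50.3  38.7] rot [-89.9  -0.1 -90.5] f [-0.1  0.7  0.7] open mm 79.9 rows 1
[[[-0.0, 1.2, -0.0], [-0.1, -0.5, 0.1], 8.0]]
```

Emit:
{"fn": "apply_moves", "kwargs": {"increments": [[[0,0.7,0],[0,0,0],8.0],[[0,0.4,0],[0,0,0],8.0],[[0,0,0],[0,0,0],1.5],[[0,0,0],[0,0,0],1.5],[[0,0,0],[0,0,0],1.5]]}}

```text
t: 33.72
eef_pos: [451.4, -50.6, 28.7]
tcp_rot: [-1.566, -0.002, -1.581]
ft_force: [-0.0, 0.2, 0.6]
opening: 0.581
```

Emit:
{"fn": "apply_moves", "kwargs": {"increments": [[[0,0,0],[0,0,0],1.5],[[0,0,0],[0,0,0],1.5],[[0,0,0],[0,0,0],1.5],[[0,0,0],[0,0,0],1.5],[[0,0,0],[0,0,0],1.5]]}}

```text
t: 34.35
eef_pos: [451.5, -50.6, 29.0]
tcp_rot: [-1.565, -0.002, -1.581]
ft_force: [-0.1, 0.1, -0.2]
opening: 0.259
```

Emit:
{"fn": "apply_moves", "kwargs": {"increments": [[[0,0,0],[0,0,0],1.5],[[0,0,0],[0,0,0],1.5],[[0,0,0],[0,0,0],1.5],[[0,0,0],[0,0,0],1.5],[[0,0,0],[0,0,0],1.5]]}}

```text
t: 34.98
eef_pos: [451.5, -50.6, 29.0]
tcp_rot: [-1.565, -0.002, -1.581]
ft_force: [-0.4, -0.1, -1.4]
opening: 0.254
```

Emit:
{"fn": "apply_moves", "kwargs": {"increments": [[[0,-1,0],[0,0,0],1.5],[[0,-2.5,0],[0,0,0],1.5],[[0,-3.5,0],[0,0,0],1.5],[[0,-3,0],[0,0,0],1.5],[[0,-1.5,0],[0,0,0],1.5]]}}

```text
t: 35.6
eef_pos: [449.9, -50.1, 148.9]
tcp_rot: [-1.567, -0.001, -1.581]
ft_force: [0.9, -0.1, -0.3]
opening: 0.254
```

```bash
python3 held.py amber; python3 plan.py 649.5 70.5 148 -88.3 1.5 50
```

```text
tcp [449.9 -50.1 148.9] open 24.1 f [ 0.9 -0.1 -0.3]
scene 0.55 [448.7 -48.7 116.5] w-tcp [ -1.2   1.4 -32.4]
t 35.8 pos [449.5 -50.  146.8] rot [-89.9  -0.1 -90.6] f [ 0.8  0.2 -1.9] open mm 24.9 rows 5
[[[-2.5, -0.0, 4.0], [-0.0, -0.0, 0.0], 1.5], [[-2.4, -0.0, 4.0], [-0.0, -0.0, 0.0], 1.5], [[-2.4, -0.0, 4.0], [-0.0, -0.0, 0.0], 1.5], [[-2.4, -0.0, 4.0], [-0.0, -0.0, 0.0], 1.5], [[-2.3, -0.0, 4.1], [-0.0, -0.0, 0.0], 1.5]]
```

Emit:
{"fn": "apply_moves", "kwargs": {"increments": [[[-2,-0.2,3],[0,-0.5,0],1.5],[[-2.4,-0.2,4],[0,-0.5,0],1.5],[[-2.4,-0.2,4],[0,-0.5,0],1.5],[[-2.4,-0.2,4],[0,-0.5,0],1.5],[[-2,-0.1,3],[0,-0.5,0],1.5]]}}

```text
t: 36.42
eef_pos: [630.3, 65.6, 150.1]
tcp_rot: [-1.579, -0.0, -1.539]
ft_force: [0.1, -0.6, 0.3]
opening: 0.255
```

```bash
python3 plan.py 649.5 70.5 148 -88.3 1.5 50
```

```text
t 36.42 pos [630.3  65.6 150.1] rot [-90.4  -0.  -88.2] f [ 0.1 -0.6  0.3] open mm 24.3 rows 1
[[[-0.4, 0.2, 1.9], [0.4, 0.1, 0.0], 1.5]]
```

Emit:
{"fn": "apply_moves", "kwargs": {"increments": [[[-0.4,0,1.9],[0.4,0,0],1.5],[[0,0,0],[0,0,0],1.5],[[0,1.5,0],[0,0,0],1.5],[[0,2.5,0],[0,0,0],1.5],[[0,1.5,0],[0,0,0],1.5]]}}

```text
t: 37.05
eef_pos: [646.8, 71.0, 87.3]
tcp_rot: [-1.579, -0.0, -1.538]
ft_force: [1.2, -1.0, -1.1]
opening: 0.256
```

```bash
python3 held.py amber; python3 plan.py 649.5 70.5 50 -88.3 1.5 50;python3 snap.py m6 160,360,270,530 60,260,170,430
```

```text
tcp [646.8  71.   87.3] open 24.3 f [ 1.2 -1.  -1.1]
scene 0.84 [646.   74.2  58. ] w-tcp [ -0.8   3.2 -29.3]
t 37.25 pos [648.2  71.2  89.5] rot [-90.3  -0.  -88.1] f [-0.5 -1.2 -0.6] open mm 24.6 rows 1
[[[0.1, 3.9, 0.1], [0.3, 0.2, 0.0], 1.5]]
scene tcp px [400.8 232. ]
top tcp px [262.3 166.8]
```

View pics/m6.png

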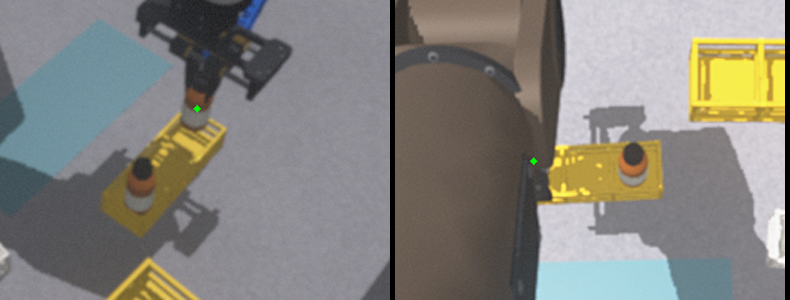

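The scene half shows the bottle held upright at crop (197,108), over the free far end bay of the small yellow rack. The racked bottle at (141,185) is undisturbed. I'll go down.

Emit:
{"fn": "apply_moves", "kwargs": {"increments": [[[0,1.8,0.1],[0.3,0,0],1.5],[[0,1.8,0],[0,0,0],1.5],[[0,0.6,0],[0,0,0],1.5],[[0,0.2,0],[0,0,0],1.5],[[0,0,0],[0,0,0],1.5]]}}

```text
t: 37.98
eef_pos: [651.3, 71.4, 47.5]
tcp_rot: [-1.565, -0.0, -1.537]
ft_force: [0.3, -0.1, -0.5]
opening: 0.255
```

```bash
python3 held.py amber; python3 plan.py 650 71 33 -88.3 1.5 50
```

```text
tcp [651.3  71.4  47.5] open 24.2 f [ 0.3 -0.1 -0.5]
scene 0.66 [648.1  69.9  15.8] w-tcp [ -3.2  -1.5 -31.7]
t 38.17 pos [651.3  71.4  47.8] rot [-89.6  -0.  -88.1] f [ 0.   0.1 -1.2] open mm 24.3 rows 1
[[[0.0, 1.5, -0.1], [-0.4, 0.2, 0.0], 1.5]]
```

Emit:
{"fn": "apply_moves", "kwargs": {"increments": [[[0,0.7,-0.1],[-0.4,0,0],1.5],[[0,0.4,0],[0,0,0],1.5],[[0,0.2,0],[0,0,0],1.5],[[0,0.1,0],[0,0,0],1.5],[[0,0,0],[0,0,0],1.5]]}}

```text
t: 38.8
eef_pos: [650.4, 71.4, 33.2]
tcp_rot: [-1.572, -0.0, -1.537]
ft_force: [-1.1, 0.1, 0.2]
opening: 0.255
```

Emit:
{"fn": "apply_moves", "kwargs": {"increments": [[[0,0.1,0],[0,0,0],1.5],[[0,0,0],[0,0,0],6.5],[[0,0,0],[0,0,0],6.5],[[0,0,0],[0,0,0],6.5],[[0,0,0],[0,0,0],6.5]]}}

```text
t: 39.42
eef_pos: [650.9, 71.4, 33.3]
tcp_rot: [-1.57, -0.0, -1.537]
ft_force: [-0.3, -0.5, -0.2]
opening: 0.618
```

Emit:
{"fn": "apply_moves", "kwargs": {"increments": [[[0,0,0],[0,0,0],6.5],[[0,-2,0],[0,0,0],6.5],[[0,-4,0],[0,0,0],6.5],[[0,-4,0],[0,0,0],6.5],[[0,-4,0],[0,0,0],6.5]]}}

```text
t: 40.05
eef_pos: [649.3, 71.3, 173.3]
tcp_rot: [-1.577, -0.0, -1.538]
ft_force: [-0.1, -0.8, -0.7]
opening: 0.683
```

Emit:
{"fn": "apply_moves", "kwargs": {"increments": [[[0,0,-3],[0,0,0],6.5],[[0,0,-5],[0,0,0],6.5],[[0,0,-5],[0,0,0],6.5],[[0,0,-3],[0,0,0],6.5],[[0,0,0],[0,0,0],6.5]]}}

```text
t: 40.67
eef_pos: [485.9, 65.9, 177.1]
tcp_rot: [-1.57, -0.0, -1.538]
ft_force: [0.4, -0.4, 0.5]
opening: 0.682
```

```bash
python3 - <<'E'
from h import *
np.set_printoptions(precision=1,suppress=True)
print(readout.state()["eef_pos"],readout.state()["ft_force"])
bays={"tube_a":[(564.6,257.8),(549.9,319.1),(535.2,380.3)],"amber":[(649.5,70.4),(652.7,-55.6)],"jar":[(553.1,-261.6),(538.9,-386.8)]}
for c in["scene","top"]:
    p=read_camera(c)
    cv2.imwrite(f"pics/end_{c}.png",p["img"][:,:,::-1])
    for t in bays:
        for r in nets.mark_of(p,t):
            w=c2w(p,r["point"]);d=min(bays[t],key=lambda b:np.hypot(*(w[:2]-b)))
            if r["confidence"]>.4:print(c,t,round(r["confidence"],2),w,"off bay",w[:2]-d)
E
```

```text
[485.9  65.9 177.1] [ 0.4 -0.4  0.5]
scene tube_a 0.9 [537.7 375.    2.9] off bay [ 2.5 -5.3]
scene tube_a 0.56 [562.9 256.9   7.8] off bay [-1.7 -0.9]
scene amber 0.85 [647.9  73.7   3.3] off bay [-1.6  3.3]
scene jar 0.82 [ 552.8 -264.3    7.8] off bay [-0.3 -2.7]
top jar 0.59 [ 550.1 -259.4    2.6] off bay [-3.   2.2]
```

View pics/end_scene.png

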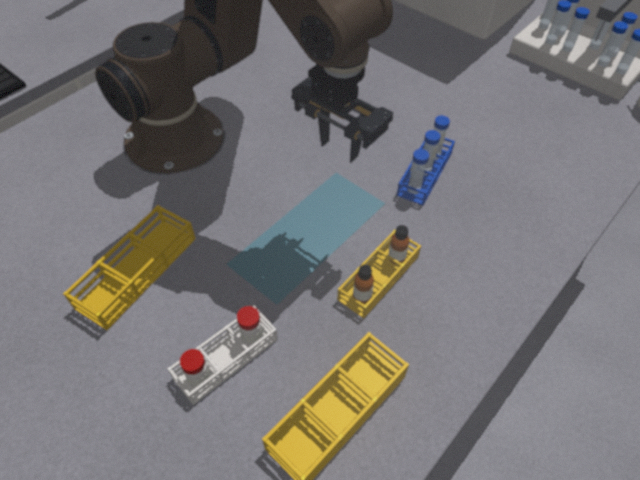

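View pics/end_top.png

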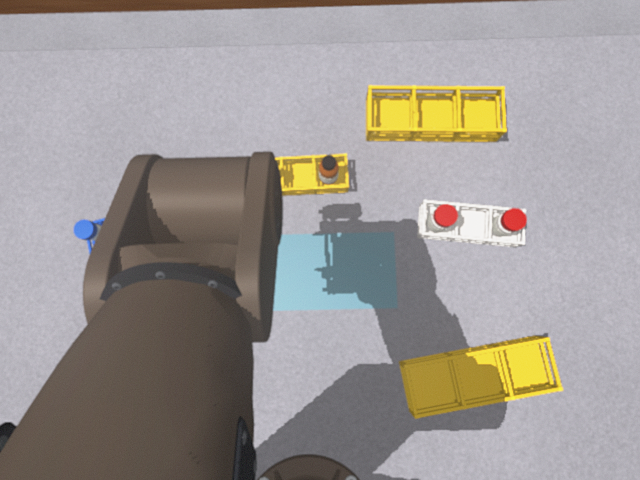

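All seven samples stand upright in their bays: tubes at (441,125), (432,140) and (420,160), amber bottles at (400,240) and (364,280), jars at (248,317) and (192,360). The mat is empty and the arm is clear of everything, so I'm handing in.

```bash
python3 -c "
from cell import env
print(env.job_done())"
```

```text
the job is handed in; nothing more can be done
None
```

All four samples are racked and the job is handed in; it reported no verdict. The two tubes are in the end bays of the blue rack, the amber bottle is in the far end bay of the small yellow rack, and the jar is in the end bay of the white rack farthest from the racked jar.

- **Last checks:** the networks put all four within about 6 mm of their bay centres (the limit is 17 mm), with feet about 3–8 mm above the bench. In the final pictures all seven samples stand upright and the arm is clear. The job clock stood at about 41 s.
- **What was not checked:** the final top view was partly hidden by the arm, so only the jar was confirmed from both cameras at the end. Both tubes were seen by both cameras right after release. The amber bottle was seen only by the scene camera. The final network check reported none of the samples that were already racked, so those I judged from the pictures.
- **What disagreed:** the measured tool height reads about 40 mm lower than where the fingers really are. My first grasp therefore closed above a tube's cap, without touching it. I found this in the camera overlay and confirmed it on the held samples, then corrected every later grasp and placement for it.
- **Look-alikes:** both other yellow racks measured about 269 x 96 mm, so I left them alone; the one I used measured 191 x 65 mm.

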